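Tighten the strap press crosswise in two passes

ROBOT

A 6-joint arm with a two-finger parallel gripper is mounted at the origin on a cart in front of the work surface, level with it; the furniture and walls round the work are solid. World frame = base frame: x ahead of the robot, y to its left, z up, the work surface at z = 0. Lengths are in m, angles in degrees, forces in N, time in s.
With the tool pointing down it reaches from about 0.35 to 0.875 m from the base axis. Payload 4.2 kg.
Tool frame: the origin (TCP) lies midway between the tips of the shut fingers; the grasp point (between the pads) lies 19 mm behind it; z points along the fingers, y is the direction in which the jaws open and shut (so a half turn about z gives the same grasp; the last joint's range is limited). The gripper opens to 87 mm and grips with 3 to 60 N. Pads are 19 mm wide; open, the fingers measure 117 mm over their backs; the gripper's body (75 mm by 190 mm) begins 51 mm behind the grasp point.
Start: joints at [-57.261, 22.042, 0.453, 0, -68.411, -14.817], TCP at [0.192, -0.595, 0.223] pointing down, gripper open.
Joint ranges: [-179.83, 179.83], [-69.29, 118.12], [-61.27, 80.66], [-181.25, 117.63], [-171.15, -9.14], [-177.46, 177.46]. Speed limits (degrees/s): [159.86, 159.86, 180, 180, 180, 180].

INTERFACE

Orientations are given as a 3x3 rotation matrix whose columns are the frame's x, y, z axes.
In Python, from station import sense, capture, finish_job gives the robot as it stands. The module is installed in compiled form; this text tells all that it offers.
- The arm moves only by the shell command python3 -m jog 'ROWS' [OPENING]. ROWS is JSON, a list of rows, each a list of 6 numbers: the shift along the tool's x, y, z in cm, then the turn, a rotation vector about the tool's x, y, z in degrees. In form: [[dx, dy, dz, wx, wy, wz], ...]. A call has exactly 5 rows; each row shifts and turns the commanded pose from where the row before left it, along the tool's axes as they then stand; what a row does not reach is not made up. A row lasts 1/12 s, in which the tool goes at most 41.7 mm and 7.16 degrees, less where a joint would pass 70% of its speed; a pose out of reach is approached as far as the arm can. A call is refused whole if a number of a shift passes 4.17 or a number of a turn 7.16, either way. A call with a gripper value outside its range is refused whole. OPENING is the finger opening in cm, from 0 to 8.7, set as the call begins (- or left out, the last holds). The fingers move at their own pace and stop on an object; the grip force is fixed at half the most. Time passes only in rows, so rows that do not move let the fingers close, or fill a call up. It gives the time, the measured TCP pose, the force and the opening at its end, in the units of the state.
- sense(): the state, without advancing time (a new reading comes with each control period).
- capture(name): name is "scene" or "top" or "wrist"; returns a dict with "frame" (420x560x3 uint8, red, green, blue), "fx", "fy", "cx", "cy" (pixels), "world_to_cam" (4x4, takes a point from world to camera coordinates). Camera axes: x right, y up, looking along -z (the intrinsics and any distortion apply to the point x, -y, -z); pixel columns grow to the right and rows downward; lengths in m; the calibration is good to about 2 mm. A picture is of the moment at which its call begins. There is no depth.
- finish_job(): hands the job in, once; it reports no verdict.
The state is a dict: "time_s": time; "joints": joint angles; "joint_velocities": joint speeds; "effort": joint torques, N m; "tcp_pos": TCP position; "ee_rot": TCP orientation; "wrist_force": force on the tool from outside, world axes, zero at the start; "moment": the same for the moment, N m; "gripper_width": opening from 0.0 (shut) to 1.0 (fully open).
Only numpy, scipy, OpenCV 4.12 (cv2) and the standard library are available. Lean on these libraries where they do the work, as an engineer would, in place of code of your own. Each camera call takes 0.05 s, during which the arm holds its last target.

TASK

Close the strap press evenly by its four wing knobs, crosswise and in two passes, letting go after each knob. First turn each knob only until it just bites (0.2 rad past the touch), going from the first to the one diagonally opposite and then to the other two; then go round once more, diagonal by diagonal, and tighten each to about 0.65 rad past its touch. Do not over-tighten any, and leave the things round the press where they are.

Things in the scene. Friction and masses are not known exactly. Their poses are not given: they have to be found in the camera images.
- press: strap press, fixed, on a riser: dark steel bed 200 x 176 mm, two grey bridge bars along its x axis at y = +-62 mm (26 mm wide, top 72 mm above the bed's foot; brass bushes and bolt heads reach 76 mm), four screws with wing knobs through the bridges at x = +-48, y = +-62 mm. Origin under the middle of the bed, on a plywood riser 160 mm above the table; z up
- knob_a: black wing knob on the screw at the press's -x, +y corner. Origin on the screw's axis at the underside of the hub, z up. The wing is a bar along the knob's x axis, 46 mm long, 14 mm thick (y), from 8 to 32 mm above the origin, pinched across its thickness (half a turn gives the same grip); hub 24 mm in diameter. All four knobs are alike, each turned its own way
- knob_b: like knob_a, at the +x, +y corner. All four knobs: clockwise seen from above tightens, and the knob sinks 4 mm per radian of turn (25 mm a turn), so the hand must follow it down. It stays where it is left. At the start the screw's foot is 0.8 to 3.8 mm clear of the platen (0.2 to 0.95 rad); this cannot be told from the knob's pose and must be felt
- knob_c: like knob_a, at the +x, -y corner, diagonally opposite knob_a. All four knobs turn with a steady drag (0.30 N m; a hand that has stopped reads about 0.12) while the foot is clear of the platen; from the touch on a spring in the foot adds 0.31 N m per radian to it. So the bite (0.2 rad past the touch) is 0.065 N m above the drag, tight (0.65 rad past it) 0.2 N m above it
- knob_d: like knob_a, at the -x, -y corner, diagonally opposite knob_b
- platen: loose aluminium pressing plate 144 x 157 x 14 mm lying on the bed under the four screws; origin at the middle of its underside
- wax_block: bystander: block of wax 36 x 55 x 23 mm on the riser beside the press; origin under its middle
- slicker: bystander: turned wooden hand tool 22 mm thick, 105 mm long (its y), lying on the riser; origin under its middle
- buckle: bystander: small metal buckle 25 x 68 x 7 mm lying on the middle of the platen; origin under its middle
- tape_measure: bystander: tape measure case, 37 x 71 mm, 62 mm high; origin under its middle
- awl: bystander: awl with wooden handle, lying, 155 mm long (its y), 26 mm thick; origin under its middle

How it is judged:
By the outcome, as a careful person would: the job done as asked, in the order asked, and still so for the second after the job is handed in, with the robot touching nothing.
It also fails if it takes over 72 s, if anything falls off the work surface, if the arm or the gripper's body presses on something with over 40 N, if the wrist force passes 120 N, or if a joint passes its speed limit or range.

## Working session

There is one attempt and no reset: what is moved stays moved. The work goes in short steps, Python scripts to look and compute and a shell command to move; the robot and the scene stay as the last step left them, time stands still between calls to the robot, and variables do not carry over. Pictures are saved under pics/ and viewed, and the job is handed in when it is done.

```bash
mkdir -p pics; python3 - <<'E'
from station import sense,capture
import cv2
s=sense()
for k,v in s.items(): print(k,v)
for n in("scene","top","wrist"):
    c=capture(n); cv2.imwrite(f"pics/{n}0.png",c["frame"][:,:,::-1])
    print(n,c["fx"],c["fy"],c["cx"],c["cy"],c["world_to_cam"],[k for k in c])
E
```

```text
time_s 0.0
joints [-5.72624267e+01  2.20929988e+01  3.80381567e-01 -2.89119095e-02
 -6.84121128e+01 -1.48153150e+01]
joint_velocities [ 0.03613149 -0.08773079  0.08602715  0.0616581  -0.008406   -0.11948602]
effort [-3.05113363e-04 -3.90664208e+01  1.87408197e+01  4.21978444e+00
  1.11082080e-02 -1.82861450e-04]
tcp_pos [ 0.19214894 -0.59409802  0.22144035]
ee_rot [[-9.51532162e-01 -3.07548259e-01 -7.82572229e-04]
 [-3.07549237e-01  9.51529884e-01  2.08486328e-03]
 [ 1.03444790e-04  2.22449396e-03 -9.99997520e-01]]
wrist_force [ 1.53420542 -0.42928819 -0.04439534]
moment [ 0.00319117 -0.05738552 -0.03622211]
gripper_width 0.9961663691115666
scene 379.16581356312685 379.16581356312685 276.277095923104 208.83200220411965 [[ 0.96026302  0.27897958 -0.00808249 -0.57503808]
 [-0.11260643  0.41377018  0.9033903  -0.24389449]
 [ 0.25537173 -0.86658216  0.4287431  -0.85772645]
 [ 0.          0.          0.          1.        ]] ['frame', 'fx', 'fy', 'cx', 'cy', 'world_to_cam']
top 454.2740374150219 454.2740374150219 281.42394880094713 214.4373239414365 [[-0.00553452 -0.99989422 -0.01345022  0.27037068]
 [ 0.98130647 -0.00801818  0.19228448 -0.59854841]
 [-0.19237199 -0.01213459  0.98124705 -0.97072481]
 [ 0.          0.          0.          1.        ]] ['frame', 'fx', 'fy', 'cx', 'cy', 'world_to_cam']
wrist 346.5643571129574 346.5643571129574 274.73664005280546 210.29554774852278 [[-0.30782236  0.951442    0.00187291  0.62453859]
 [-0.918141   -0.296531   -0.26284304  0.02997364]
 [-0.24952453 -0.08262856  0.96483679 -0.38960854]
 [ 0.          0.          0.          1.        ]] ['frame', 'fx', 'fy', 'cx', 'cy', 'world_to_cam']
```

View pics/scene0.png

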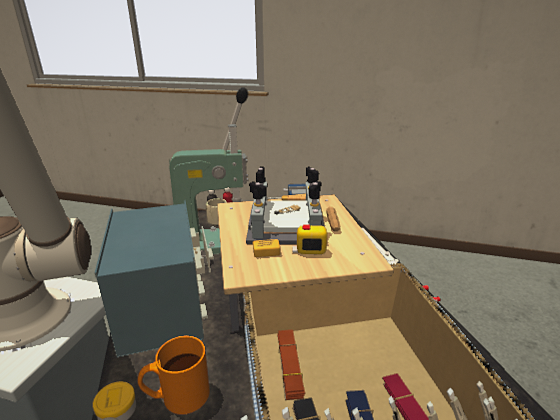

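View pics/top0.png

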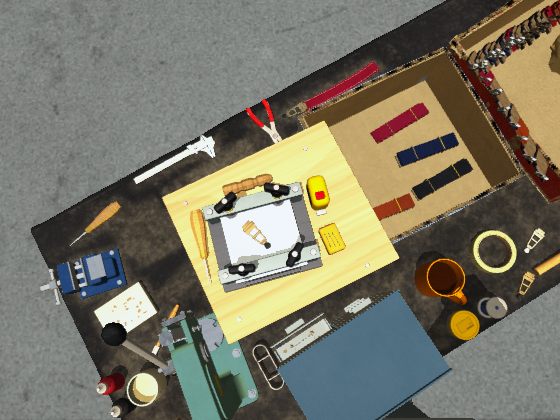

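View pics/wrist0.png

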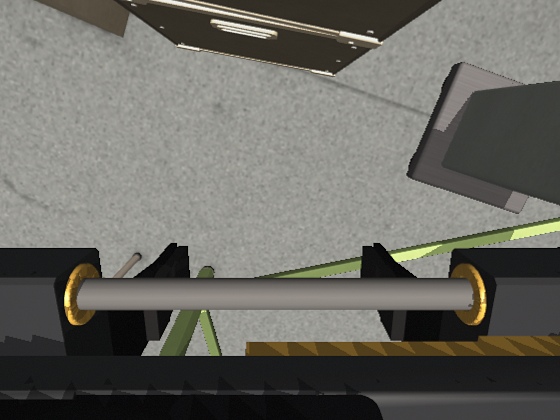

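```bash
python3 - <<'E'
import cv2
a=cv2.imread("pics/top0.png"); cv2.imwrite("pics/top0z.png",cv2.resize(a[165:300,185:345],None,fx=5,fy=4.4*5/4.4,interpolation=cv2.INTER_CUBIC)[:600])
a=cv2.imread("pics/scene0.png"); cv2.imwrite("pics/scene0z.png",cv2.resize(a[155:265,215:355],None,fx=5,fy=5,interpolation=cv2.INTER_CUBIC))
E
```

```text
(no output)
```

View pics/top0z.png

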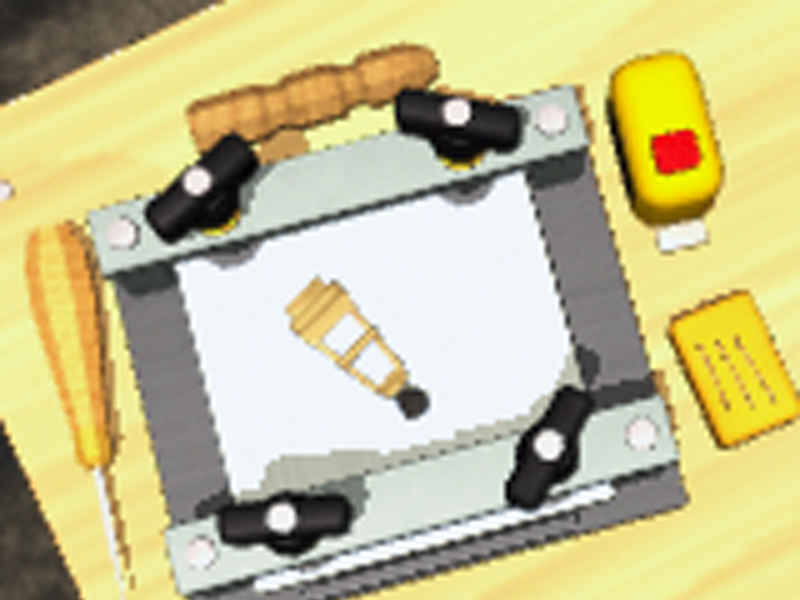

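View pics/scene0z.png

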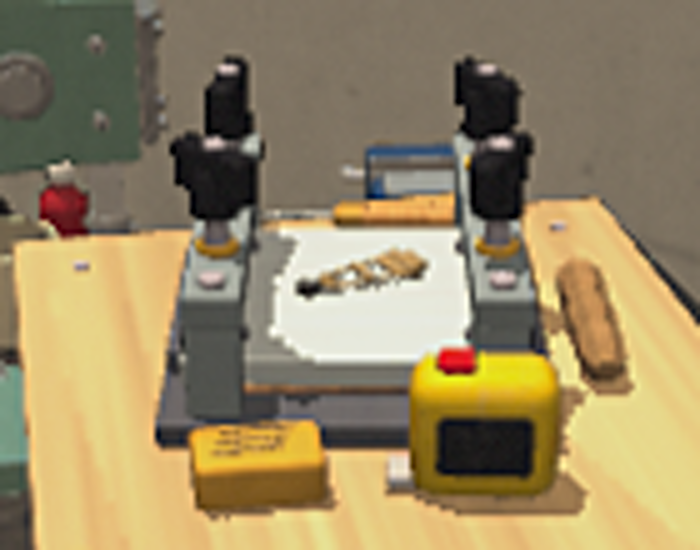

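```bash
cat > h.py <<'E'
import numpy as np,cv2
from station import sense,capture
def proj(c,p):
    q=c["world_to_cam"]@np.append(p,1); return np.array([c["cx"]+c["fx"]*q[0]/-q[2], c["cy"]+c["fy"]*(-q[1])/-q[2]])
def ray(c,u,v):
    R=c["world_to_cam"][:3,:3];t=c["world_to_cam"][:3,3]
    d=R.T@np.array([(u-c["cx"])/c["fx"],-(v-c["cy"])/c["fy"],-1]); return -R.T@t,d
def atz(c,u,v,z):
    o,d=ray(c,u,v); return o+d*(z-o[2])/d[2]
E
python3 - <<'E'
from h import *
import pickle
C={n:capture(n) for n in("top","scene")}
pickle.dump(C,open("c0.pkl","wb"))
# white tops approx, in top (x5 zoom offset 185,165) and scene (x5, offset 215,155)
T={'UL':(197,181),'UR':(457,111),'LR':(548,444),'LL':(282,517)}
S={'UL':(487,68),'UR':(500,141),'LR':(215,141),'LL':(230,68)}
from scipy.optimize import least_squares
for k in T:
    def cen(n,p,o):
        x,y=int(round(p[0]/5+o[0])),int(round(p[1]/5+o[1])); f=C[n]["frame"].astype(float)
        w=f.min(2)[y-3:y+4,x-3:x+4]; w=np.clip(w-110,0,None)
        yy,xx=np.mgrid[y-3:y+4,x-3:x+4]; return (w*xx).sum()/w.sum(),(w*yy).sum()/w.sum(),w.sum()
    a=cen("top",T[k],(185,165)); 
    b=(S[k][0]/5+215-.4,S[k][1]/5+155-.4)
    f=lambda p:np.r_[proj(C["top"],p)-a[:2],proj(C["scene"],p)-b]
    r=least_squares(f,[.6,0,.27]); print(k,a,b,r.x.round(4),r.fun.round(2), atz(C["top"],a[0],a[1],.275).round(4))
E
```

```text
UL (np.float64(223.86977491961414), np.float64(200.70297427652733), np.float64(2488.0)) (312.0, 168.2) [0.583  0.3662 0.2821] [-0.06 -0.2  -0.26  0.06] [0.5843 0.3671 0.275 ]
UR (np.float64(275.94957331264544), np.float64(186.96198603568658), np.float64(2578.0)) (314.6, 182.79999999999998) [0.6074 0.2732 0.2826] [-0.06 -0.22 -0.27  0.06] [0.6089 0.2732 0.275 ]
LR (np.float64(294.301036941024), np.float64(253.56675307841866), np.float64(3086.0)) (257.6, 182.79999999999998) [0.4878 0.2417 0.2824] [-0.14 -0.34 -0.45  0.06] [0.488  0.2414 0.275 ]
LL (np.float64(240.8389635946212), np.float64(268.08953755329617), np.float64(3049.0)) (260.6, 168.2) [0.4634 0.3347 0.282 ] [-0.16 -0.4  -0.59  0.08] [0.4632 0.3351 0.275 ]
```

```bash
cat > fit.py <<'E'
from h import *
import pickle
from scipy.optimize import minimize
C=pickle.load(open("c0.pkl","rb"))
K={'a_UL':(.5830,.3662),'b_UR':(.6074,.2732),'c_LR':(.4878,.2417),'d_LL':(.4634,.3347)}
def mask(c,x,y,z,yaw,ss=8,win=None):
    u0,v0,w,h=win; m=np.zeros((h*ss,w*ss),np.uint8)
    def hull(P):
        q=np.array([proj(c,p) for p in P]); q=((q+.5-[u0,v0])*ss-.5)
        cv2.fillConvexPoly(m,cv2.convexHull((q*16).round().astype(np.int32)),255,shift=4)
    ca,sa=np.cos(yaw),np.sin(yaw)
    hull([(x+ca*i*.023-sa*j*.007,y+sa*i*.023+ca*j*.007,z+k) for i in(-1,1) for j in(-1,1) for k in(.008,.032)])
    t=np.linspace(0,2*np.pi,24)
    hull([(x+.012*np.cos(a),y+.012*np.sin(a),z+k) for a in t for k in(0,.010)])
    return cv2.resize(m,(w,h),interpolation=cv2.INTER_AREA)/255.
if __name__=="__main__":
  for k,(x,y) in K.items():
    obs={}
    for n in C:
        u,v=proj(C[n],(x,y,.265)); win=(int(u)-18,int(v)-18,36,36)
        f=C[n]["frame"][win[1]:win[1]+36,win[0]:win[0]+36].astype(float)
        g=f.max(2); o=np.clip((110-g)/80,0,1)
        obs[n]=(win,o)
    def cost(p,ns=("top",)):
        e=0
        for n in ns:
            win,o=obs[n]; m=mask(C[n],p[0],p[1],p[3],p[2],win=win)
            yy,xx=np.mgrid[0:36,0:36]; w=((xx-18)**2+(yy-18)**2<17**2)
            e+=(np.abs(m-o)*w).sum()
        return e
    for ns in (("top",),("top","scene")):
      best=min(((cost((x,y,np.deg2rad(t),z),ns),t,z) for t in range(0,180,5) for z in (.240,.245,.25,.255)))
      r=minimize(cost,(x,y,np.deg2rad(best[1]),best[2]),args=(ns,),method="Nelder-Mead",options=dict(initial_simplex=np.array([(x,y,np.deg2rad(best[1]),best[2])]+[np.array((x,y,np.deg2rad(best[1]),best[2]))+d for d in np.diag([.003,.003,.1,.004])])))
      print(k,ns,best,r.fun.round(1),r.x[:2].round(4),np.rad2deg(r.x[2]).round(1),r.x[3].round(4))
E
python3 fit.py
```

```text
a_UL ('top',) (np.float64(116.93235294117646), 130, 0.245) 88.4 [0.5983 0.3751] 133.7 0.1795
a_UL ('top', 'scene') (np.float64(257.8009803921569), 125, 0.25) 249.7 [0.5833 0.3662] 126.0 0.2469
b_UR ('top',) (np.float64(117.20808823529413), 80, 0.245) 87.2 [0.6293 0.2746] 79.5 0.1605
b_UR ('top', 'scene') (np.float64(261.803431372549), 85, 0.25) 260.9 [0.6074 0.2734] 85.1 0.2497
c_LR ('top',) (np.float64(109.27916666666667), 150, 0.24) 104.7 [0.4892 0.2409] 151.1 0.2375
c_LR ('top', 'scene') (np.float64(274.3544117647059), 145, 0.25) 271.4 [0.4883 0.2409] 145.8 0.2502
d_LL ('top',) (np.float64(118.57990196078431), 95, 0.24) 99.7 [0.468  0.3407] 95.0 0.1833
d_LL ('top', 'scene') (np.float64(277.32622549019607), 95, 0.24) 264.0 [0.4642 0.3359] 96.0 0.2294
```

```bash
python3 - <<'E'
from fit import *
rows=[]
P={'a_UL':126,'b_UR':85,'c_LR':148,'d_LL':95}
for n in C:
    r=[]
    for k,(x,y) in K.items():
        u,v=proj(C[n],(x,y,.265)); win=(int(u)-16,int(v)-16,32,32)
        f=C[n]["frame"][win[1]:win[1]+32,win[0]:win[0]+32,::-1]
        r.append(cv2.resize(f,(196,196),interpolation=cv2.INTER_NEAREST))
        m=mask(C[n],x,y,.249,np.deg2rad(P[k]),win=win)
        im=cv2.resize(f,(196,196),interpolation=cv2.INTER_NEAREST).copy()
        cs,_=cv2.findContours((cv2.resize(m,(196,196))>.5).astype(np.uint8),0,1); cv2.drawContours(im,cs,-1,(0,0,255),1)
        rows.append((n,k,r[-1],im))
    print
im=np.vstack([np.hstack([q[j] for q in rows if q[0]==n]) for n in C for j in ((3,2) if n=="top" else (3,))])
cv2.imwrite("pics/fit0.png",im); print(im.shape)
E
```

```text
(588, 784, 3)
```

View pics/fit0.png

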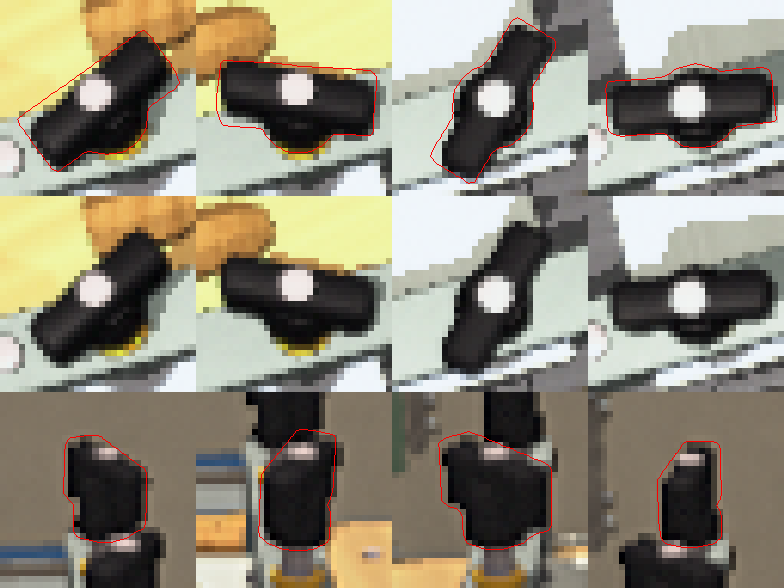

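```bash
python3 -m jog '[[0,0,-3.5,0,0,-7],[0,0,-3.5,0,0,-7],[0,0,-3.5,0,0,-7],[0,0,-3.5,0,0,-7],[0,0,-3.5,0,0,-7]]' 4; python3 - <<'E'
from h import *
s=sense(); R=s["ee_rot"]; print(s["time_s"],s["joints"].round(1) if hasattr(s["joints"],'round') else s["joints"],s["tcp_pos"],np.degrees(np.arctan2(R[1][0],R[0][0])))
E
```

```text
time_s: 0.67
tcp_pos: [0.1921, -0.5942, 0.3993]
ee_rot: [[-0.598, -0.801, 0.0], [-0.801, 0.598, 0.0], [-0.0, 0.0, -1.0]]
wrist_force: [0.3, -0.7, 0.1]
gripper_width: 0.707
0.6667 [-57.3  18.8  20.2  -0.  -91.4  20.5] [ 0.19210264 -0.59422933  0.39932396] -126.72984361428877
```

```bash
cat > plan.py <<'E'
from h import *
import sys
def plan(cur,tgt,n):
    """constant body twist rows; cur,tgt=(x,y,z,psi deg). tool x=(cos,sin), tool y=(sin,-cos), z down; wz=-dpsi"""
    x,y,z,p=cur; X,Y,Z,P=tgt; dp=(P-p+180)%360-180; s=dp/n
    # sum of rotations
    M=np.zeros((2,2))
    for i in range(n):
        a=np.radians(p+s*i); M+=np.array([[np.cos(a),np.sin(a)],[np.sin(a),-np.cos(a)]])
    d=np.linalg.solve(M,[X-x,Y-y])
    return np.r_[d*100,-(Z-z)*100/n,0,0,-s]
def cur():
    s=sense(); R=np.array(s["ee_rot"]); return (*s["tcp_pos"],np.degrees(np.arctan2(R[1][0],R[0][0])))
KN={'a':(.5830,.3662,133.7+180),'b':(.6074,.2732,260.5),'c':(.4878,.2417,331.5),'d':(.4634,.3347,275)}
if __name__=="__main__":
    c=cur(); s=sense(); print("t",round(s["time_s"],2),"cur",np.round(c,4),"j",np.round(s["joints"],1))
    if len(sys.argv)>1:
        k=KN[sys.argv[1]]; z=float(sys.argv[2]); n=int(sys.argv[3]); t=(k[0],k[1],z,k[2])
        print("to",t,n,"rows",plan(c,t,n).round(3))
E
python3 plan.py a .36 30
```

```text
t 0.67 cur [   0.1921   -0.5942    0.3993 -126.7298] j [-57.3  18.8  20.2  -0.  -91.4  20.5]
to (0.583, 0.3662, 0.36, 313.7) 30 rows [-3.424 -1.546  0.131  0.     0.    -2.681]
```

```bash
python3 - <<'E'
from h import *
import pickle
from scipy.optimize import least_squares
C=pickle.load(open("c0.pkl","rb"))
for nm,a,b in (("ball",(114,334),(242,95)),("leverfoot",(165,372),(232,150))):
    r=least_squares(lambda p:np.r_[proj(C["top"],p)-a,proj(C["scene"],p)-b],[.4,.4,.3]); print(nm,r.x.round(3),r.fun.round(1))
im=C["scene"]["frame"][130:270,90:290,::-1]; cv2.imwrite("pics/z1.png",cv2.resize(im,None,fx=4,fy=4))
im=C["top"]["frame"][290:420,90:270,::-1]; cv2.imwrite("pics/z2.png",cv2.resize(im,None,fx=4,fy=4))
E
```

```text
ball [0.362 0.495 0.425] [-0.1 -0.2 -0.4  0.1]
leverfoot [0.301 0.466 0.275] [ -3.1  -6.4 -12.    0.9]
```

View pics/z1.png

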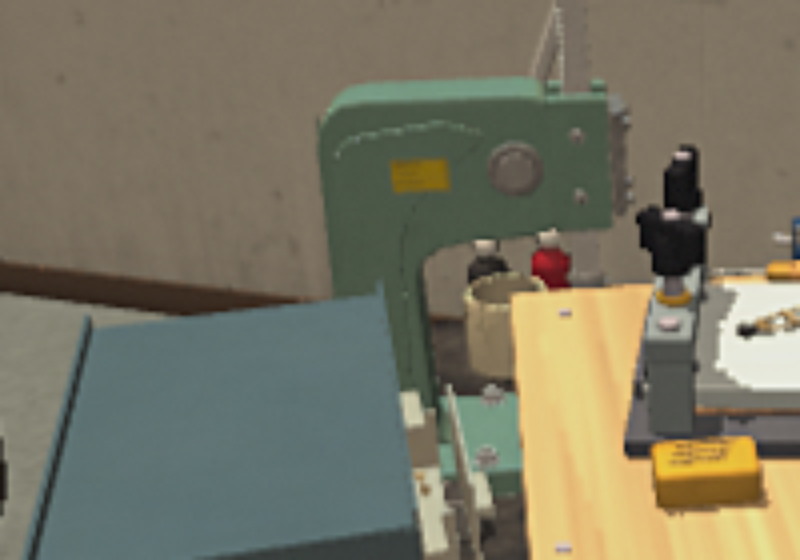

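View pics/z2.png

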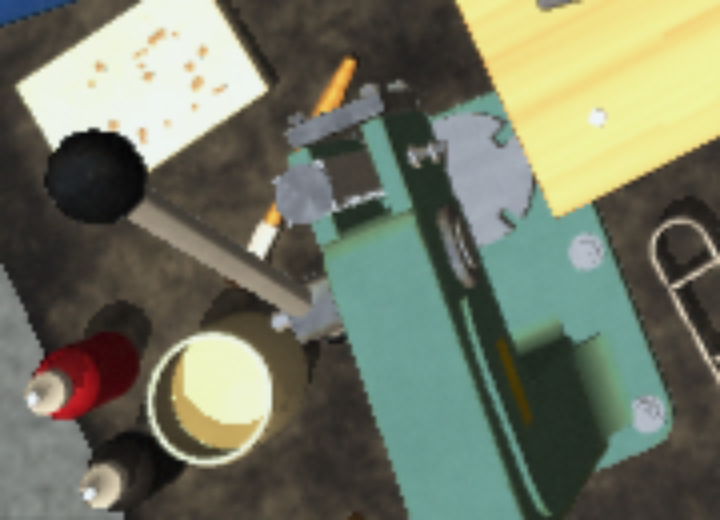

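```bash
python3 - <<'E'
from h import *
import pickle
from scipy.optimize import least_squares
C=pickle.load(open("c0.pkl","rb"))
for nm,a,b in (("plate",(185.5,313),(246,156)),("plate2",(190,311),(243,154)),("headcorner",(182,321),(241,151)),("cabinet corner",(400,292),(186,204))):
    r=least_squares(lambda p:np.r_[proj(C["top"],p)-a,proj(C["scene"],p)-b],[.4,.4,.3]); print(nm,r.x.round(3),r.fun.round(1),[atz(C["top"],*a,z).round(3) for z in(.25,.3,.33)])
E
```

```text
plate [0.388 0.43  0.277] [-0.3 -0.8 -1.4  0.2] [array([0.387, 0.435, 0.25 ]), array([0.387, 0.424, 0.3  ]), array([0.388, 0.417, 0.33 ])]
plate2 [0.39  0.419 0.287] [ 0.2  0.4  0.6 -0.1] [array([0.39 , 0.427, 0.25 ]), array([0.391, 0.416, 0.3  ]), array([0.391, 0.41 , 0.33 ])]
headcorner [0.375 0.432 0.289] [-0.2 -0.5 -0.9  0.1] [array([0.373, 0.441, 0.25 ]), array([0.375, 0.429, 0.3  ]), array([0.376, 0.422, 0.33 ])]
cabinet corner [0.417 0.065 0.302] [ 0.8  1.4  1.8 -0. ] [array([0.421, 0.054, 0.25 ]), array([0.42 , 0.066, 0.3  ]), array([0.419, 0.073, 0.33 ])]
```

```bash
R='x'; 
python3 -m jog '[[-3.42,-1.55,0.13,0,0,-2.7],[-3.42,-1.55,0.13,0,0,-2.7],[-3.42,-1.55,0.13,0,0,-2.7],[-3.42,-1.55,0.13,0,0,-2.7],[-3.42,-1.55,0.13,0,0,-2.7]]' >/dev/null
python3 -m jog '[[-3.42,-1.55,0.13,0,0,-2.7],[-3.42,-1.55,0.13,0,0,-2.7],[-3.42,-1.55,0.13,0,0,-2.7],[-3.42,-1.55,0.13,0,0,-2.7],[-3.42,-1.55,0.13,0,0,-2.7]]' >/dev/null
python3 -m jog '[[-3.42,-1.55,0.13,0,0,-2.7],[-3.42,-1.55,0.13,0,0,-2.7],[-3.42,-1.55,0.13,0,0,-2.7],[-3.42,-1.55,0.13,0,0,-2.7],[-3.42,-1.55,0.13,0,0,-2.7]]' >/dev/null
python3 -m jog '[[-3.42,-1.55,0.13,0,0,-2.7],[-3.42,-1.55,0.13,0,0,-2.7],[-3.42,-1.55,0.13,0,0,-2.7],[-3.42,-1.55,0.13,0,0,-2.7],[-3.42,-1.55,0.13,0,0,-2.7]]'
python3 plan.py a .34 10
```

```text
time_s: 2.33
tcp_pos: [0.6159, -0.006, 0.3712]
ee_rot: [[0.293, -0.956, -0.0], [-0.956, -0.293, 0.0], [-0.0, 0.0, -1.0]]
wrist_force: [0.8, -0.2, -1.0]
gripper_width: 0.461
t 2.33 cur [ 6.15900e-01 -6.00000e-03  3.71200e-01 -7.29448e+01] j [ 14.5  17.9  15.1  -0.  -87.2   2.6]
to (0.583, 0.3662, 0.34, 313.7) 10 rows [-3.444 -1.533  0.312  0.     0.    -2.664]
```

```bash
cd .;
python3 -m jog '[[-3.4,-1.5,0.3,0,0,-2.7],[-3.4,-1.5,0.3,0,0,-2.7],[-3.4,-1.5,0.3,0,0,-2.7],[-3.4,-1.5,0.3,0,0,-2.7],[-3.4,-1.5,0.3,0,0,-2.7]]' >/dev/null
python3 -m jog '[[-3.4,-1.5,0.3,0,0,-2.7],[-3.4,-1.5,0.3,0,0,-2.7],[-3.4,-1.5,0.3,0,0,-2.7],[-3.1,-1.4,0.3,0,0,-2.5],[0,0,0,0,0,0]]'
python3 - <<'E'
from plan import *
c=capture("wrist"); cv2.imwrite("pics/w1.png",c["frame"][:,:,::-1])
c=capture("top"); cv2.imwrite("pics/t1.png",cv2.resize(c["frame"][150:310,170:370,::-1],None,fx=4,fy=3.75,interpolation=cv2.INTER_CUBIC))
cc=cur(); print(np.round(cc,4),plan(cc,(.5830,.3662,.30,313.7),5).round(3),sense()["time_s"],sense()["moment"])
E
```

```text
time_s: 3.17
tcp_pos: [0.592, 0.326, 0.342]
ee_rot: [[0.662, -0.75, -0.003], [-0.75, -0.662, -0.0], [-0.002, 0.002, -1.0]]
wrist_force: [-0.4, 0.6, -0.4]
gripper_width: 0.46
[  0.5935   0.3217   0.3436 -48.8522] [-0.8   -0.442  0.871  0.     0.    -0.51 ] 3.2667 [-0.05038835  0.14501631 -0.03396147]
```

View pics/w1.png

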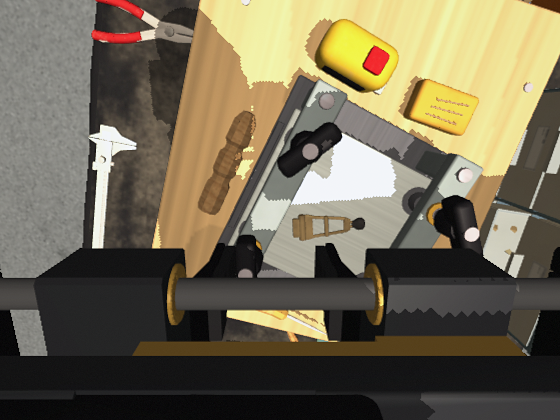

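View pics/t1.png

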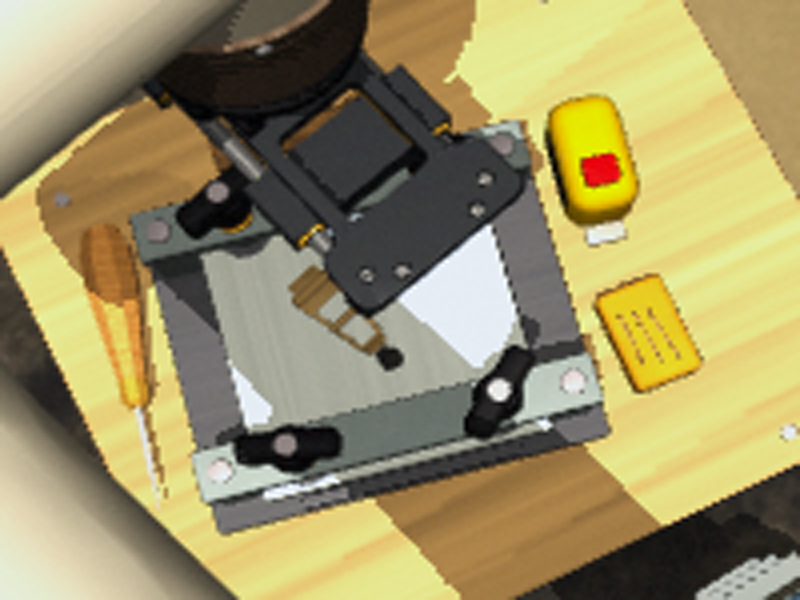

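```bash
cd .;
python3 -m jog '[[-0.8,-0.44,0.87,0,0,-0.5],[-0.8,-0.44,0.87,0,0,-0.5],[-0.8,-0.44,0.87,0,0,-0.5],[-0.8,-0.44,0.87,0,0,-0.5],[-0.8,-0.44,0.87,0,0,-0.5]]' 
python3 - <<'E'
from plan import *
cc=cur(); print(np.round(cc,4),plan(cc,(.5830,.3662,.26,313.7),5).round(3))
c=capture("wrist"); cv2.imwrite("pics/w2.png",c["frame"][:,:,::-1])
cc=cur(); print(np.round(cc,4),plan(cc,(.5830,.3662,.26,313.7),5).round(3),sense()["time_s"],sense()["moment"])
for p in ((.5830,.3662,.281),): print(proj(c,p))
import pickle
pickle.dump(c,open("w2.pkl","wb"))
for k in 'bcd': print(k,proj(c,(*KN[k][:2],.282)))
E
```

```text
time_s: 3.68
tcp_pos: [0.5834, 0.3651, 0.2996]
ee_rot: [[0.689, -0.725, -0.001], [-0.725, -0.689, -0.001], [-0.0, 0.001, -1.0]]
wrist_force: [-0.3, -0.0, -0.1]
gripper_width: 0.459
[  0.5834   0.3651   0.2996 -46.4697] [-0.021 -0.009  0.793  0.     0.    -0.034]
[  0.5822   0.3665   0.2971 -46.3658] [ 0.015 -0.007  0.742  0.     0.    -0.013] 3.7333 [ 0.09025278  0.26446759 -0.03584342]
[270.96201233 251.59850878]
b [365.32589218  91.59085945]
c [560.17326667 209.09000445]
d [452.22554484 344.88236107]
```

View pics/w2.png

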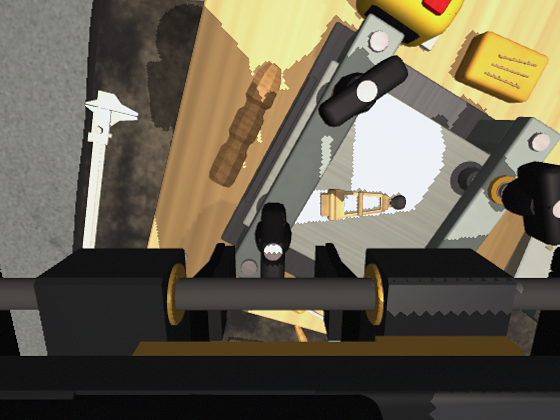

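```bash
cd .;
python3 -m jog '[[0,0,0.75,0,0,0],[0,0,0.75,0,0,0],[0,0,0.75,0,0,0],[0,0,0.75,0,0,0],[0,0,0.7,0,0,0]]' 
python3 -m jog '[[0,0,0,0,0,0],[0,0,0,0,0,0],[0,0,0,0,0,0],[0,0,0,0,0,0],[0,0,0,0,0,0]]' 0
cat > st.py <<'E'
from plan import *
s=sense(); print("t",round(s["time_s"],2),np.round(cur(),4),"F",np.round(s["wrist_force"],1),"M",np.round(s["moment"],3),"g",round(s["gripper_width"]*8.7,2),"j6",round(s["joints"][5],2),"e6",round(s["effort"][5],3))
E
python3 st.py
python3 - <<'E'
from h import *
import pickle
C=pickle.load(open("w2.pkl","rb"))
for e in (((322,112),(408,70)),((344,105),(393,77))):
  p,q=[atz(C,*x,.281) for x in e]; print(p,q,np.degrees(np.arctan2(*(q-p)[1::-1])))
E
```

```text
time_s: 4.15
tcp_pos: [0.5837, 0.3644, 0.2633]
ee_rot: [[0.688, -0.725, -0.0], [-0.725, -0.688, -0.0], [-0.0, 0.0, -1.0]]
wrist_force: [-0.5, 0.4, -1.2]
gripper_width: 0.457
time_s: 4.57
tcp_pos: [0.5845, 0.3655, 0.2646]
ee_rot: [[0.689, -0.725, 0.002], [-0.725, -0.689, 0.002], [0.0, -0.003, -1.0]]
wrist_force: [1.4, 1.6, -0.6]
gripper_width: 0.214
t 4.57 [  0.5845   0.3655   0.2646 -46.4793] F [ 1.4  1.6 -0.6] M [ 0.37  -0.635 -0.002] g 1.86 j6 -1.91 e6 0.013
[0.61580219 0.29441755 0.281     ] [0.59960321 0.25202957 0.281     ] -110.91483445192775
[0.61027517 0.28455227 0.281     ] [0.60247162 0.2591435  0.281     ] -107.0727914239101
```

```bash
cd .;
python3 -m jog '[[0,0,0.4,0,0,0],[0,0,0,0,0,0],[0,0,0,0,0,0],[0,0,0,0,0,0],[0,0,0,0,0,0]]' >/dev/null
python3 st.py
```

```text
t 4.98 [  0.5847   0.3655   0.2643 -46.4294] F [-0.5  1.1  8.7] M [ 0.13   0.432 -0.023] g 1.82 j6 -1.91 e6 0.014
```

```bash
cd .;
python3 - <<'E'
from h import *
c=capture("wrist"); cv2.imwrite("pics/w3.png",cv2.resize(c["frame"][150:360,150:410,::-1],None,fx=3,fy=2.85))
c=capture("scene"); cv2.imwrite("pics/s3.png",cv2.resize(c["frame"][110:250,220:400,::-1],None,fx=4,fy=4))
E
python3 st.py
```

```text
t 5.08 [  0.5847   0.3654   0.2643 -46.4338] F [-1.1  0.6  9.3] M [ 0.146  0.45  -0.048] g 1.83 j6 -1.91 e6 0.014
```

View pics/w3.png

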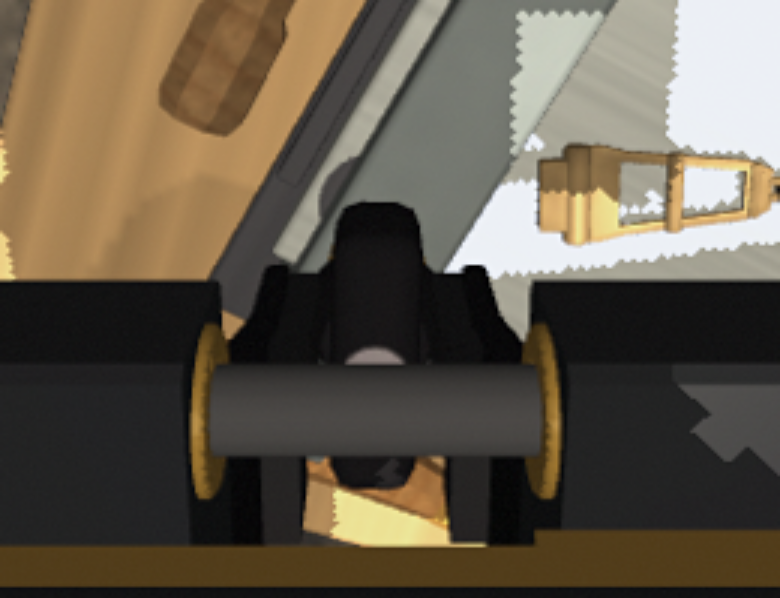

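View pics/s3.png

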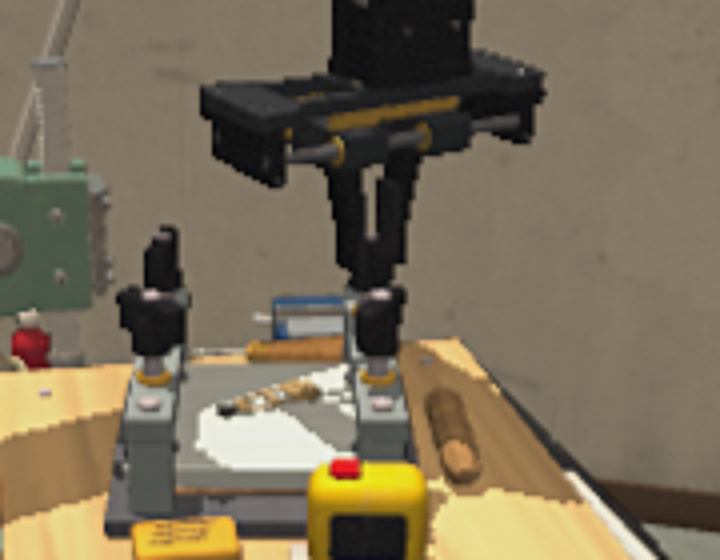

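```bash
cd .;
python3 -m jog '[[0,0,0.01,0,0,1.2],[0,0,0.01,0,0,1.2],[0,0,0.01,0,0,1.2],[0,0,0.01,0,0,1.2],[0,0,0.01,0,0,1.2]]' >/dev/null
python3 st.py
python3 -m jog '[[0,0,0.01,0,0,1.2],[0,0,0.01,0,0,1.2],[0,0,0.01,0,0,1.2],[0,0,0.01,0,0,1.2],[0,0,0.01,0,0,1.2]]' >/dev/null
python3 st.py
```

```text
t 5.5 [  0.5846   0.3654   0.264  -52.4267] F [-0.7 -0.1  8.4] M [0.058 0.631 0.281] g 1.88 j6 -7.92 e6 -0.094
t 5.92 [  0.5846   0.3654   0.2636 -58.4268] F [-1.4 -0.   9.5] M [0.03  0.689 0.305] g 1.89 j6 -13.92 e6 -0.093
```

```bash
cd .;
python3 -m jog '[[0,0,0.01,0,0,1.2],[0,0,0.01,0,0,1.2],[0,0,0.01,0,0,1.2],[0,0,0.01,0,0,1.2],[0,0,0.01,0,0,1.2]]' >/dev/null
python3 st.py
python3 -m jog '[[0,0,0.01,0,0,1.2],[0,0,0.01,0,0,1.2],[0,0,0.01,0,0,1.2],[0,0,0.01,0,0,1.2],[0,0,0.01,0,0,1.2]]' >/dev/null
python3 st.py
```

```text
t 6.33 [  0.5845   0.3653   0.2632 -64.4277] F [-2.1 -0.4  9.7] M [0.018 0.811 0.269] g 1.86 j6 -19.92 e6 -0.092
t 6.75 [  0.5844   0.3653   0.2628 -70.4218] F [-2.6 -0.1 10.4] M [-0.     0.868  0.274] g 1.87 j6 -25.92 e6 -0.091
```

```bash
cd .;
python3 -m jog '[[0,0,0.01,0,0,1.2],[0,0,0.01,0,0,1.2],[0,0,0.01,0,0,1.2],[0,0,0.01,0,0,1.2],[0,0,0.01,0,0,1.2]]' >/dev/null
python3 st.py
python3 -m jog '[[0,0,0.01,0,0,1.2],[0,0,0.01,0,0,1.2],[0,0,0.01,0,0,1.2],[0,0,0.01,0,0,1.2],[0,0,0.01,0,0,1.2]]' >/dev/null
python3 st.py
```

```text
t 7.17 [  0.5843   0.3653   0.2623 -76.4254] F [-1.7 -0.2  9.6] M [0.049 0.976 0.301] g 1.85 j6 -31.92 e6 -0.091
t 7.58 [  0.5843   0.3653   0.262  -82.4192] F [-2.7  0.6 10.4] M [0.005 1.091 0.299] g 1.87 j6 -37.92 e6 -0.095
```

```bash
cd .;
python3 -m jog '[[0,0,0.01,0,0,1.2],[0,0,0.01,0,0,1.2],[0,0,0.01,0,0,1.2],[0,0,0.01,0,0,1.2],[0,0,0.01,0,0,1.2]]' >/dev/null
python3 st.py
```

```text
t 8.0 [  0.5842   0.3653   0.2616 -88.4125] F [-3.3 -0.7 11.8] M [1.000e-03 1.194e+00 2.370e-01] g 1.87 j6 -43.92 e6 -0.12
```

```bash
cd .;
python3 -m jog '[[0,0,0.01,0,0,1.2],[0,0,0.01,0,0,1.2],[0,0,0.01,0,0,1.2],[0,0,0.01,0,0,1.2],[0,0,0.01,0,0,1.2]]' >/dev/null
python3 st.py
```

```text
t 8.42 [  0.5841   0.3653   0.2613 -94.3992] F [-4.4  0.9 12.3] M [-0.044  1.32   0.297] g 1.91 j6 -49.91 e6 -0.152
```

```bash
cd .;
python3 -m jog '[[0,0,0,0,0,0],[0,0,-0.6,0,0,0],[0,0,-1.2,0,0,0],[0,0,-1.4,0,0,0],[0,0,-1.4,0,0,0]]' 4 >/dev/null
python3 st.py; python3 plan.py c .30 10
```

```text
t 8.83 [  0.5833   0.3645   0.3022 -94.479 ] F [-0.7 -0.1 -0. ] M [0.054 0.061 0.005] g 3.82 j6 -49.91 e6 -0.001
t 8.83 cur [  0.5833   0.3645   0.3022 -94.479 ] j [ 45.4  26.5  18.6  -0.  -82.2 -49.9]
to (0.4878, 0.2417, 0.3, 331.5) 10 rows [ 0.744  1.467  0.022  0.     0.    -6.598]
```

```bash
cd .;
python3 -m jog '[[0.74,1.47,0,0,0,-6.6],[0.74,1.47,0,0,0,-6.6],[0.74,1.47,0,0,0,-6.6],[0.74,1.47,0,0,0,-6.6],[0.74,1.47,0,0,0,-6.6]]' >/dev/null
python3 -m jog '[[0.74,1.47,0,0,0,-6.6],[0.74,1.47,0,0,0,-6.6],[0.74,1.47,0,0,0,-6.6],[0.74,1.47,0,0,0,-6.6],[0.74,1.47,0,0,0,-6.6]]' >/dev/null
python3 - <<'E'
from plan import *
import pickle
c=capture("wrist"); cv2.imwrite("pics/w4.png",c["frame"][:,:,::-1]); pickle.dump(c,open("w4.pkl","wb"))
cc=cur(); print(np.round(cc,4),plan(cc,(.4878,.2417,.263,331.5),5).round(3),sense()["time_s"])
for k in 'abcd': print(k,proj(c,(*KN[k][:2],.282)))
E
```

```text
[  0.4863   0.239    0.3026 -27.975 ] [ 0.001 -0.061  0.793  0.     0.     0.105] 9.7167
a [-16.62217373 202.87771645]
b [98.06490487 73.19095859]
c [270.7387397  246.78304147]
d [155.05938471 347.45345388]
```

View pics/w4.png

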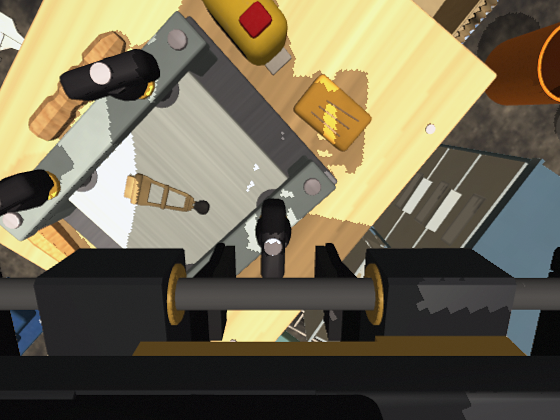

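```bash
cd .;
python3 -m jog '[[0,-0.06,0.8,0,0,0.1],[0,-0.06,0.8,0,0,0.1],[0,-0.06,0.8,0,0,0.1],[0,-0.06,0.8,0,0,0.1],[0,-0.06,0.75,0,0,0.1]]' 2.8 >/dev/null
python3 st.py
python3 -m jog '[[0,0,0,0,0,0],[0,0,0,0,0,0],[0,0,0,0,0,0],[0,0,0,0,0,0],[0,0,0,0,0,0]]' 0 >/dev/null
python3 st.py
```

```text
t 10.13 [  0.4889   0.2452   0.2608 -28.9952] F [-0.2 -0.3  0.7] M [-0.054  0.207 -0.051] g 2.84 j6 17.39 e6 0.011
t 10.55 [  0.4872   0.243    0.2604 -29.039 ] F [-2.5 -4.5 -6.7] M [-1.277  0.721  0.03 ] g 2.04 j6 17.44 e6 -0.005
```

```bash
cd .;
python3 -m jog '[[0,0,0,0,0,1.2],[0,0,0,0,0,1.2],[0,0,0.01,0,0,1.2],[0,0,0.01,0,0,1.2],[0,0,0.01,0,0,1.2]]' >/dev/null
python3 st.py
python3 -m jog '[[0,0,0.01,0,0,1.2],[0,0,0.01,0,0,1.2],[0,0,0.01,0,0,1.2],[0,0,0.01,0,0,1.2],[0,0,0.01,0,0,1.2]]' >/dev/null
python3 st.py
python3 -m jog '[[0,0,0.01,0,0,1.2],[0,0,0.01,0,0,1.2],[0,0,0.01,0,0,1.2],[0,0,0.01,0,0,1.2],[0,0,0.01,0,0,1.2]]' >/dev/null
python3 st.py
```

```text
t 10.97 [  0.4873   0.2432   0.2602 -35.0472] F [-1.6 -4.6 -5.9] M [-1.322  0.724  0.28 ] g 1.99 j6 11.42 e6 -0.149
t 11.38 [  0.4874   0.2433   0.2598 -41.055 ] F [-2.9 -4.9 -7.3] M [-1.348  0.735  0.314] g 1.98 j6 5.4 e6 -0.151
t 11.8 [  0.4875   0.2435   0.2594 -47.0642] F [-2.1 -5.  -8.2] M [-1.342  0.705  0.341] g 2.01 j6 -0.61 e6 -0.151
```

```bash
cd .;
python3 -m jog '[[0,0,0.01,0,0,1.2],[0,0,0.01,0,0,1.2],[0,0,0.01,0,0,1.2],[0,0,0.01,0,0,1.2],[0,0,0.01,0,0,1.2]]' >/dev/null
python3 st.py
python3 -m jog '[[0,0,0.01,0,0,1.2],[0,0,0.01,0,0,1.2],[0,0,0.01,0,0,1.2],[0,0,0.01,0,0,1.2],[0,0,0.01,0,0,1.2]]' >/dev/null
python3 st.py
```

```text
t 12.22 [  0.4877   0.2436   0.259  -53.0618] F [-0.6 -4.5 -7.6] M [-1.323  0.755  0.357] g 2.03 j6 -6.61 e6 -0.17
t 12.63 [  0.4878   0.2437   0.2588 -59.0552] F [-2.  -4.4 -7.8] M [-1.371  0.694  0.36 ] g 2.0 j6 -12.61 e6 -0.201
```

```bash
cd .;
python3 -m jog '[[0,0,0.01,0,0,0.45],[0,0,0,0,0,0.45],[0,0,0,0,0,0.45],[0,0,0,0,0,0.45],[0,0,0,0,0,0.45]]' >/dev/null
python3 st.py
python3 -m jog '[[0,0,0,0,0,0],[0,0,-0.6,0,0,0],[0,0,-1.2,0,0,0],[0,0,-1.4,0,0,0],[0,0,-1.4,0,0,0]]' 4 >/dev/null
python3 st.py; python3 plan.py b .305 10
python3 - <<'E'
from h import *
c=capture("wrist"); cv2.imwrite("pics/w5.png",c["frame"][:,:,::-1])
E
```

```text
t 13.05 [  0.4879   0.2437   0.2587 -61.2669] F [-1.7 -4.4 -7.7] M [-1.378  0.656  0.315] g 2.02 j6 -14.82 e6 -0.317
t 13.47 [  0.4912   0.2467   0.3098 -61.2119] F [ 0.2 -0.1  0.1] M [-0.003  0.114  0.006] g 3.86 j6 -14.84 e6 -0.0
t 13.47 cur [  0.4912   0.2467   0.3098 -61.2119] j [ 43.6  11.5  -1.9   0.1 -76.  -14.8]
to (0.6074, 0.2732, 0.305, 260.5) 10 rows [-0.028 -1.214  0.048  0.     0.     3.829]
```

View pics/w5.png

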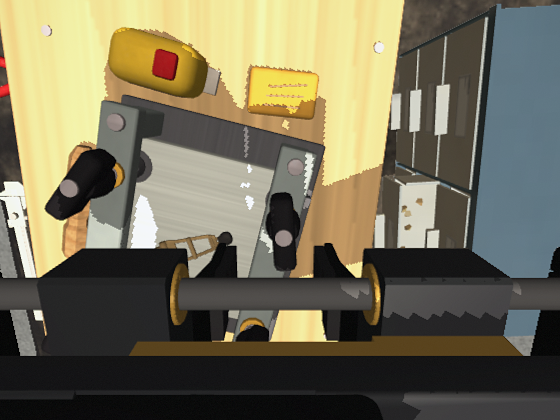

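```bash
cd .;
python3 -m jog '[[0,-1.2,0,0,0,3.8],[0,-1.2,0,0,0,3.8],[0,-1.2,0,0,0,3.8],[0,-1.2,0,0,0,3.8],[0,-1.2,0,0,0,3.8]]' 3.2 >/dev/null
python3 -m jog '[[0,-1.2,0,0,0,3.8],[0,-1.2,0,0,0,3.8],[0,-1.2,0,0,0,3.8],[0,-1.2,0.2,0,0,3.8],[0,-1.2,0.2,0,0,3.8]]' >/dev/null
python3 - <<'E'
from plan import *
import pickle
c=capture("wrist"); cv2.imwrite("pics/w6.png",c["frame"][:,:,::-1]); pickle.dump(c,open("w6.pkl","wb"))
cc=cur(); print(np.round(cc,4),plan(cc,(.6074,.2732,.263,260.5),5).round(3),sense()["time_s"])
for k in 'abcd': print(k,proj(c,(*KN[k][:2],.282)))
E
```

```text
[  0.6083   0.2697   0.303  -99.5899] [-0.067  0.029  0.8    0.     0.    -0.018] 14.4
a [334.69786219 382.89496826]
b [272.77771602 254.48157448]
c [486.50435218 165.83745144]
d [528.45789855 313.06387384]
```

View pics/w6.png

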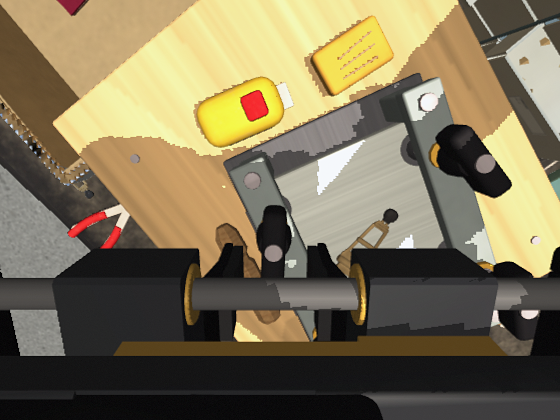

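```bash
cd .;
python3 -m jog '[[-0.07,0.03,0.75,0,0,0],[-0.07,0.03,0.75,0,0,0],[-0.07,0.03,0.75,0,0,0],[-0.06,0.03,0.75,0,0,0],[-0.06,0.03,0.7,0,0,0]]' 2.8 >/dev/null
python3 st.py
python3 -m jog '[[0,0,0,0,0,0],[0,0,0,0,0,0],[0,0,0,0,0,0],[0,0,0,0,0,0],[0,0,0,0,0,0]]' 0 >/dev/null
python3 st.py
python3 -m jog '[[0,0,0,0,0,1.2],[0,0,0.01,0,0,1.2],[0,0,0.01,0,0,1.2],[0,0,0.01,0,0,1.2],[0,0,0.01,0,0,1.2]]' >/dev/null
python3 st.py
python3 -m jog '[[0,0,0.01,0,0,1.2],[0,0,0.01,0,0,1.2],[0,0,0.01,0,0,1.2],[0,0,0.01,0,0,1.2],[0,0,0.01,0,0,1.2]]' >/dev/null
python3 st.py
```

```text
t 14.82 [  0.604    0.2725   0.2653 -99.1606] F [ 3.2 -1.2  2.9] M [-0.196 -1.022  0.03 ] g 2.82 j6 -47.46 e6 0.021
t 15.23 [  0.6074   0.272    0.2652 -99.2745] F [12.1 -2.  -4.7] M [-0.589 -3.535 -0.058] g 1.83 j6 -47.46 e6 0.028
t 15.65 [   0.6072    0.2721    0.265  -105.2622] F [11.1 -2.3 -3.4] M [-0.587 -3.314  0.293] g 1.82 j6 -53.46 e6 -0.124
t 16.07 [   0.6071    0.2721    0.2646 -111.2575] F [10.1 -2.3 -3.3] M [-0.522 -3.214  0.301] g 1.83 j6 -59.46 e6 -0.124
```

```bash
cd .;
python3 -m jog '[[0,0,0.01,0,0,1.2],[0,0,0.01,0,0,1.2],[0,0,0.01,0,0,1.2],[0,0,0.01,0,0,1.2],[0,0,0.01,0,0,1.2]]' >/dev/null
python3 st.py
python3 -m jog '[[0,0,0.01,0,0,1.2],[0,0,0.01,0,0,1.2],[0,0,0.01,0,0,1.2],[0,0,0.01,0,0,1.2],[0,0,0.01,0,0,1.2]]' >/dev/null
python3 st.py
```

```text
t 16.48 [   0.607     0.2722    0.2642 -117.252 ] F [11.2 -2.  -2.3] M [-0.437 -3.068  0.295] g 1.85 j6 -65.46 e6 -0.124
t 16.9 [   0.6069    0.2723    0.2638 -123.2487] F [ 9.4 -2.4 -2.2] M [-0.373 -2.942  0.308] g 1.84 j6 -71.46 e6 -0.124
```

```bash
cd .;
python3 -m jog '[[0,0,0.01,0,0,1.2],[0,0,0.01,0,0,1.2],[0,0,0.01,0,0,1.2],[0,0,0.01,0,0,1.2],[0,0,0.01,0,0,1.2]]' >/dev/null
python3 st.py
python3 -m jog '[[0,0,0.01,0,0,1.2],[0,0,0.01,0,0,1.2],[0,0,0.01,0,0,1.2],[0,0,0.01,0,0,1.2],[0,0,0.01,0,0,1.2]]' >/dev/null
python3 st.py
```

```text
t 17.32 [   0.6067    0.2722    0.2635 -129.2444] F [ 9.3 -0.8 -2.7] M [-0.418 -2.735  0.287] g 1.85 j6 -77.46 e6 -0.124
t 17.73 [   0.6066    0.2722    0.2633 -135.2323] F [ 7.9 -2.1 -0. ] M [-0.425 -2.513  0.37 ] g 1.8 j6 -83.46 e6 -0.143
```

```bash
cd .;
python3 -m jog '[[0,0,0.01,0,0,1.2],[0,0,0.01,0,0,1.2],[0,0,0.01,0,0,1.2],[0,0,0.01,0,0,1.2],[0,0,0.01,0,0,1.2]]' >/dev/null
python3 st.py
python3 -m jog '[[0,0,0.01,0,0,1.2],[0,0,0.01,0,0,0.8],[0,0,0,0,0,0],[0,0,0,0,0,0],[0,0,0,0,0,0]]' >/dev/null
python3 st.py
python3 -m jog '[[0,0,0,0,0,0],[0,0,-0.6,0,0,0],[0,0,-1.2,0,0,0],[0,0,-1.4,0,0,0],[0,0,-1.4,0,0,0]]' 4 >/dev/null
python3 st.py;  python3 plan.py d .305 15
```

```text
t 18.15 [   0.6064    0.2722    0.2631 -141.2232] F [ 7.3 -1.3  0.4] M [-0.414 -2.21   0.357] g 1.84 j6 -89.46 e6 -0.15
t 18.57 [   0.6063    0.2723    0.263  -143.157 ] F [ 7.4 -0.9  0.5] M [-0.334 -2.181  0.379] g 1.82 j6 -91.4 e6 -0.324
t 18.98 [   0.6027    0.2722    0.3078 -143.2049] F [-0.2  1.3 -0. ] M [ 0.032 -0.007 -0.046] g 3.75 j6 -91.46 e6 -0.001
t 18.98 cur [   0.6027    0.2722    0.3078 -143.2049] j [ 38.3  23.5  14.8  -0.1 -81.4 -91.5]
to (0.4634, 0.3347, 0.305, 275) 15 rows [ 0.035  1.062  0.018  0.     0.    -3.88 ]
```

```bash
cd .;
python3 - <<'E'
from plan import *
import pickle
c=capture("wrist"); cv2.imwrite("pics/w7.png",c["frame"][:,:,::-1]); pickle.dump(c,open("w7.pkl","wb"))
print(proj(c,(.6074,.2732,.278)),np.round(cur(),4))
E
```

```text
[271.19163197 252.76092034] [   0.6041    0.2726    0.3116 -143.1893]
```

View pics/w7.png

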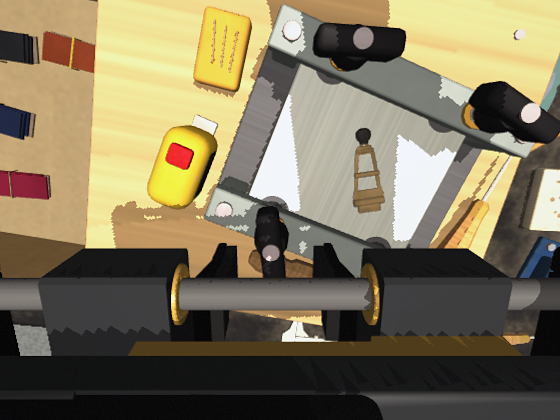

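```bash
cat > wfit.py <<'E'
from fit import *
import pickle,cv2
def wfit(c,x,y,z0,psi,fn=None):
    f=c["frame"]; g=f.max(2).astype(float)
    u,v=proj(c,(x,y,z0+.03)); win=(int(u)-40,int(v)-70,80,90)
    o=np.clip((70-g[win[1]:win[1]+90,win[0]:win[0]+80])/30,0,1)
    w=np.ones_like(o); 
    w[:, :0]=0
    lim=247-win[1]
    if 200<v<300 and 200<u<350: w[lim:]=0; w[:, :max(0,238-win[0])]=0; w[:,318-win[0]:]=0
    # white screw end counts as knob
    yy,xx=np.mgrid[0:90,0:80]; w[((xx+win[0]-u)**2+(yy+win[1]-v)**2)<9**2]=0
    def cost(p): return (np.abs(mask(c,p[0],p[1],p[3],p[2],ss=4,win=win)-o)*w).sum()
    p0=np.array((x,y,np.deg2rad(psi),z0)); best=None
    for d in (-8,0,8):
        q=p0+[0,0,np.deg2rad(d),0]
        r=minimize(cost,q,method="Nelder-Mead",options=dict(initial_simplex=np.array([q]+[q+e for e in np.diag([.002,.002,.06,.003])])))
        if best is None or r.fun<best.fun: best=r
    if fn:
        m=mask(c,*best.x[[0,1]],best.x[3],best.x[2],ss=4,win=win)
        im=np.hstack([cv2.cvtColor((o*255).astype(np.uint8),8), f[win[1]:win[1]+90,win[0]:win[0]+80,::-1].copy()])
        cs,_=cv2.findContours((m>.5).astype(np.uint8),0,1)
        cv2.drawContours(im,[q+[80,0] for q in cs],-1,(0,0,255),1); cv2.imwrite(fn,cv2.resize(im,None,fx=4,fy=4,interpolation=cv2.INTER_NEAREST))
    return best.fun.round(1),best.x[:2].round(4),np.degrees(best.x[2]).round(1),best.x[3].round(4)
if __name__=="__main__":
    L=lambda n:pickle.load(open(n,"rb"))
    print("a w2 before",wfit(L("w2.pkl"),.583,.3662,.249,-46.4,"pics/f1.png"))
    print("b w2 before",wfit(L("w2.pkl"),.6074,.2732,.249,-99.5,"pics/f2.png"))
    print("b w4 before",wfit(L("w4.pkl"),.6074,.2732,.249,-99.5,"pics/f3.png"))
    print("c w4 before",wfit(L("w4.pkl"),.4878,.2417,.249,-28,"pics/f4.png"))
    print("b w6 before",wfit(L("w6.pkl"),.6074,.2732,.249,-99.5,"pics/f5.png"))
    print("c w6 after -61.2",wfit(L("w6.pkl"),.4878,.2417,.247,-61,"pics/f6.png"))
    print("c w7 after -61.2",wfit(L("w7.pkl"),.4878,.2417,.247,-61,"pics/f7.png"))
    print("b w7 after -143.2",wfit(L("w7.pkl"),.6074,.2732,.247,-143,"pics/f8.png"))
    print("d w7 before",wfit(L("w7.pkl"),.4634,.3347,.249,-85,"pics/f9.png"))
E
python3 wfit.py; cd pics; python3 -c "
import cv2,numpy as np
I=[cv2.resize(cv2.imread(f'f{i}.png'),(400,225)) for i in (2,3,6,7,8,9)]
cv2.imwrite('ff.png',np.vstack([np.hstack(I[i:i+2]) for i in (0,2,4)])[:600])"
```

```text
a w2 before (np.float64(205.7), array([0.5792, 0.369 ]), np.float64(-47.7), np.float64(0.2344))
b w2 before (np.float64(966.1), array([0.6055, 0.2698]), np.float64(-101.8), np.float64(0.2337))
b w4 before (np.float64(409.1), array([0.607 , 0.2726]), np.float64(-101.6), np.float64(0.244))
c w4 before (np.float64(189.8), array([0.4826, 0.2434]), np.float64(-28.6), np.float64(0.2323))
b w6 before (np.float64(109.3), array([0.6082, 0.2788]), np.float64(-101.0), np.float64(0.23))
c w6 after -61.2 (np.float64(246.8), array([0.4783, 0.2447]), np.float64(-56.6), np.float64(0.2278))Traceback (most recent call last):
  File "wfit.py", line 33, in <module>
    print("c w7 after -61.2",wfit(L("w7.pkl"),.4878,.2417,.247,-61,"pics/f7.png"))
                             ~~~~^^^^^^^^^^^^^^^^^^^^^^^^^^^^^^^^^^^^^^^^^^^^^^^^
  File "wfit.py", line 12, in wfit
    yy,xx=np.mgrid[0:90,0:80]; w[((xx+win[0]-u)**2+(yy+win[1]-v)**2)<9**2]=0
                               ~^^^^^^^^^^^^^^^^^^^^^^^^^^^^^^^^^^^^^^^^^^
IndexError: boolean index did not match indexed array along axis 0; size of axis is 0 but size of corresponding boolean axis is 90
[ WARN:0@0.039] global loadsave.cpp:275 findDecoder imread_('f7.png'): can't open/read file: check file path/integrity
Traceback (most recent call last):
cv2.error: OpenCV(4.12.0) /io/opencv/modules/imgproc/src/resize.cpp:4208: error: (-215:Assertion failed) !ssize.empty() in function 'resize'
```

```bash
sed -i 's/win=(int(u)-40,int(v)-70,80,90)/win=(int(u)-40,max(0,int(v)-70),80,90)/; /w2 before/d; /w4 before/d; /w6 /d' wfit.py; python3 wfit.py; cd pics; python3 -c "
import cv2,numpy as np
I=[cv2.resize(cv2.imread(f'f{i}.png'),(400,225)) for i in (4,6,7,8,9)]; I.append(I[0]*0)
cv2.imwrite('ff.png',np.vstack([np.hstack(I[i:i+2]) for i in (0,2,4)])[:600])"
```

```text
c w7 after -61.2 (np.float64(514.9), array([0.4815, 0.242 ]), np.float64(-56.8), np.float64(0.2249))
b w7 after -143.2 (np.float64(159.0), array([0.6115, 0.2757]), np.float64(-137.4), np.float64(0.2299))Traceback (most recent call last):
  File "wfit.py", line 29, in <module>
    print("d w7 before",wfit(L("w7.pkl"),.4634,.3347,.249,-85,"pics/f9.png"))
                        ~~~~^^^^^^^^^^^^^^^^^^^^^^^^^^^^^^^^^^^^^^^^^^^^^^^^
  File "wfit.py", line 12, in wfit
    yy,xx=np.mgrid[0:90,0:80]; w[((xx+win[0]-u)**2+(yy+win[1]-v)**2)<9**2]=0
                               ~^^^^^^^^^^^^^^^^^^^^^^^^^^^^^^^^^^^^^^^^^^
IndexError: boolean index did not match indexed array along axis 1; size of axis is 73 but size of corresponding boolean axis is 80
[ WARN:0@0.036] global loadsave.cpp:275 findDecoder imread_('f9.png'): can't open/read file: check file path/integrity
Traceback (most recent call last):
cv2.error: OpenCV(4.12.0) /io/opencv/modules/imgproc/src/resize.cpp:4208: error: (-215:Assertion failed) !ssize.empty() in function 'resize'
```

```bash
ls -la pics | head -40
```

```text
total 7032
drwxr-xr-x 2 agent agent   4096 Dec  7 01:22 .
drwxr-xr-x 3 agent agent   4096 Dec  7 01:22 ..
-rw-r--r-- 1 agent agent  99541 Dec  7 01:21 f1.png
-rw-r--r-- 1 agent agent 102192 Dec  7 01:21 f2.png
-rw-r--r-- 1 agent agent  77576 Dec  7 01:21 f3.png
-rw-r--r-- 1 agent agent  90765 Dec  7 01:21 f4.png
-rw-r--r-- 1 agent agent  88905 Dec  7 01:21 f5.png
-rw-r--r-- 1 agent agent  72849 Dec  7 01:21 f6.png
-rw-r--r-- 1 agent agent  71807 Dec  7 01:22 f7.png
-rw-r--r-- 1 agent agent  88542 Dec  7 01:22 f8.png
-rw-r--r-- 1 agent agent 250475 Dec  7 01:12 fit0.png
-rw-r--r-- 1 agent agent 391877 Dec  7 01:15 s3.png
-rw-r--r-- 1 agent agent 317581 Dec  7 01:09 scene0.png
-rw-r--r-- 1 agent agent 407396 Dec  7 01:10 scene0z.png
-rw-r--r-- 1 agent agent 575719 Dec  7 01:14 t1.png
-rw-r--r-- 1 agent agent 417374 Dec  7 01:09 top0.png
-rw-r--r-- 1 agent agent 557309 Dec  7 01:10 top0z.png
-rw-r--r-- 1 agent agent 339721 Dec  7 01:14 w1.png
-rw-r--r-- 1 agent agent 340866 Dec  7 01:15 w2.png
-rw-r--r-- 1 agent agent 422188 Dec  7 01:15 w3.png
-rw-r--r-- 1 agent agent 329657 Dec  7 01:17 w4.png
-rw-r--r-- 1 agent agent 321486 Dec  7 01:18 w5.png
-rw-r--r-- 1 agent agent 318898 Dec  7 01:19 w6.png
-rw-r--r-- 1 agent agent 314708 Dec  7 01:20 w7.png
-rw-r--r-- 1 agent agent 329358 Dec  7 01:09 wrist0.png
-rw-r--r-- 1 agent agent 387662 Dec  7 01:13 z1.png
-rw-r--r-- 1 agent agent 432171 Dec  7 01:13 z2.png
```

```bash
cd .;
python3 - <<'E'
import pickle,cv2,numpy as np
c=pickle.load(open("w7.pkl","rb"))["frame"][:,:,::-1].astype(float)
f=lambda im:np.clip(255*(im/255)**.45,0,255).astype(np.uint8)
A=cv2.resize(f(c[195:285,215:345]),None,fx=5,fy=5,interpolation=cv2.INTER_CUBIC)[:300,:400*2]
B=cv2.resize(f(c[10:160,290:560]),None,fx=2.4,fy=2,interpolation=cv2.INTER_CUBIC)
cv2.imwrite("pics/z3.png",A); cv2.imwrite("pics/z4.png",cv2.resize(f(c[10:160,300:560]),None,fx=3,fy=3,interpolation=cv2.INTER_CUBIC))
s=pickle.load(open("c0.pkl","rb"))["scene"]["frame"][:,:,::-1].astype(float)
cv2.imwrite("pics/z5.png",cv2.resize(f(s[160:215,240:330]),None,fx=8,fy=8,interpolation=cv2.INTER_CUBIC))
E
```

```text
(no output)
```

View pics/z4.png

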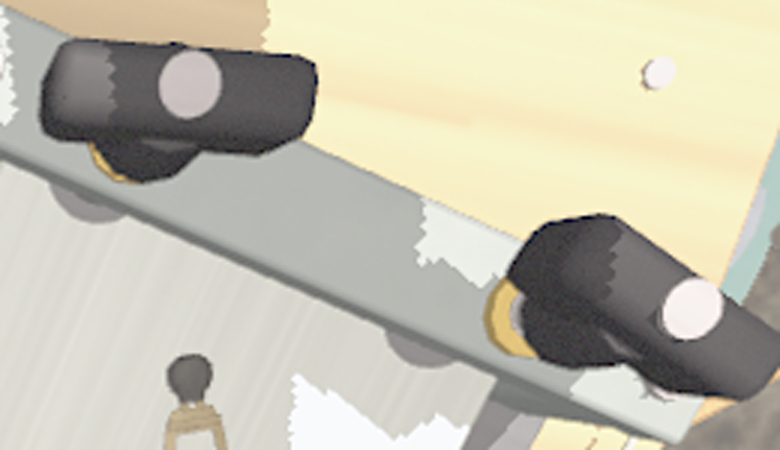

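View pics/z5.png

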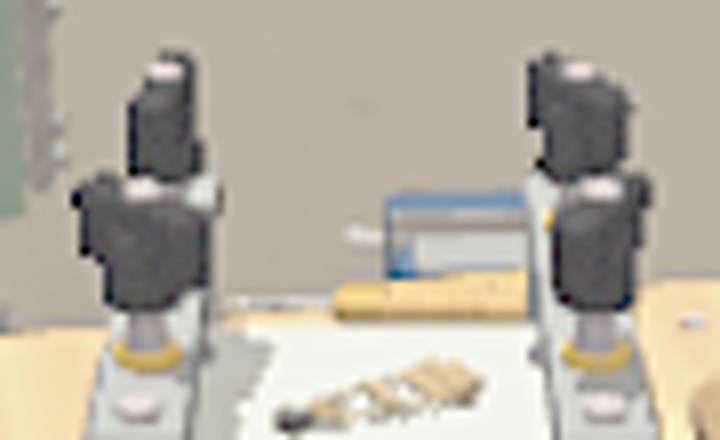

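View pics/z3.png

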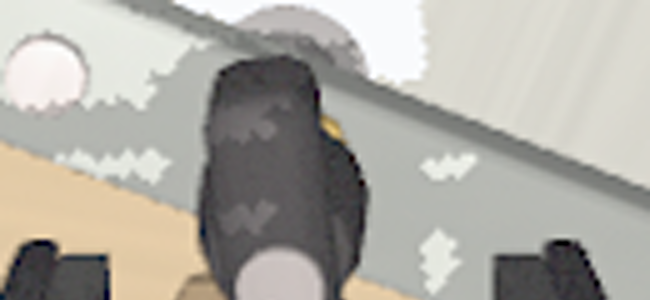

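```bash
cd .;
python3 - <<'E'
from plan import *
print(plan(cur(),(.6072,.2722,.270,-138.5),5).round(3))
E
```

```text
[-0.045 -0.045  0.832  0.     0.    -0.938]
```

```bash
cd .;
python3 -m jog '[[-0.05,-0.05,0.9,0,0,-1],[-0.05,-0.05,0.9,0,0,-1],[-0.05,-0.04,0.9,0,0,-1],[-0.04,-0.04,0.8,0,0,-1],[-0.04,-0.04,0.6,0,0,-0.7]]' 2.8 >/dev/null
python3 st.py
python3 -m jog '[[0,0,0,0,0,0],[0,0,0,0,0,0],[0,0,0,0,0,0],[0,0,0,0,0,0],[0,0,0,0,0,0]]' 0 >/dev/null
python3 st.py
```

```text
t 19.45 [   0.606     0.2715    0.2638 -138.4464] F [-0.1  0.4 -0.2] M [-0.044  0.052  0.044] g 2.87 j6 -86.48 e6 -0.071
t 19.87 [   0.6066    0.2719    0.2661 -138.5384] F [ 0.7 -0.5 -3.2] M [ 0.004 -0.148  0.033] g 1.6 j6 -86.58 e6 -0.001
```

```bash
cd .;
python3 -m jog '[[0,0,0,0,0,0],[0,0,-0.15,0,0,0],[0,0,-0.2,0,0,0],[0,0,0,0,0,0],[0,0,0,0,0,0]]' 2.2 >/dev/null
python3 st.py
python3 -m jog '[[0,0,0,0,0,0],[0,0,0,0,0,0],[0,0,0,0,0,0],[0,0,0,0,0,0],[0,0,0,0,0,0]]' 0 >/dev/null
python3 st.py
```

```text
t 20.28 [   0.607     0.272     0.2711 -138.5257] F [-0.1  0.4  0.7] M [0.052 0.022 0.004] g 2.17 j6 -86.58 e6 0.0
t 20.7 [   0.6068    0.2719    0.2703 -138.4972] F [0.3 0.3 1. ] M [-0.018  0.09   0.257] g 1.39 j6 -86.55 e6 -0.233
```

```bash
cd .;
python3 -m jog '[[0,0,0,0,0,0],[0,0,0.01,0,0,0.6],[0,0,0.01,0,0,1.2],[0,0,0.01,0,0,1.2],[0,0,0.01,0,0,1.2]]' >/dev/null
python3 st.py
```

```text
t 21.12 [   0.6068    0.272     0.2701 -142.8258] F [-1.3  0.6  2.9] M [0.084 0.38  0.392] g 1.38 j6 -90.88 e6 -0.201
```

```bash
cd .;
python3 -m jog '[[0,0,0,0,0,0],[0,0,-0.6,0,0,0],[0,0,-1.0,0,0,0],[0,0,-1.0,0,0,0],[0,0,-1.0,0,0,0]]' 3.2 >/dev/null
python3 st.py;  python3 plan.py d .308 15
```

```text
t 21.53 [   0.607     0.2719    0.3071 -142.7467] F [0.3 0.6 0.5] M [0.046 0.037 0.021] g 3.08 j6 -90.79 e6 -0.002
t 21.53 cur [   0.607     0.2719    0.3071 -142.7467] j [ 38.   23.8  15.1   0.  -81.3 -90.8]
to (0.4634, 0.3347, 0.308, 275) 15 rows [ 0.041  1.089 -0.006  0.     0.    -3.85 ]
```

```bash
cd .;
python3 -m jog '[[0.1,1.63,0,0,0,-5.8],[0.1,1.63,0,0,0,-5.8],[0.1,1.63,0,0,0,-5.8],[0.1,1.63,0,0,0,-5.8],[0.1,1.63,0,0,0,-5.8]]' >/dev/null
python3 -m jog '[[0.1,1.63,0,0,0,-5.8],[0.1,1.63,0,0,0,-5.8],[0.1,1.63,0,0,0,-5.8],[0.1,1.63,0,0,0,-5.8],[0.1,1.6,0,0,0,-5.6]]' >/dev/null
python3 - <<'E'
from plan import *
import pickle
c=capture("wrist"); cv2.imwrite("pics/w8.png",c["frame"][:,:,::-1]); pickle.dump(c,open("w8.pkl","wb"))
c=capture("top"); cv2.imwrite("pics/t8.png",cv2.resize(c["frame"][150:310,170:370,::-1],None,fx=4,fy=3.75,interpolation=cv2.INTER_CUBIC)); pickle.dump(c,open("t8.pkl","wb"))
cc=cur(); print(np.round(cc,4),plan(cc,(.4634,.3347,.2725,275),5).round(3),sense()["time_s"])
E
```

```text
[  0.4618   0.3336   0.3076 -84.7982] [-0.02  -0.033  0.703  0.     0.     0.04 ] 22.4667
```

View pics/w8.png

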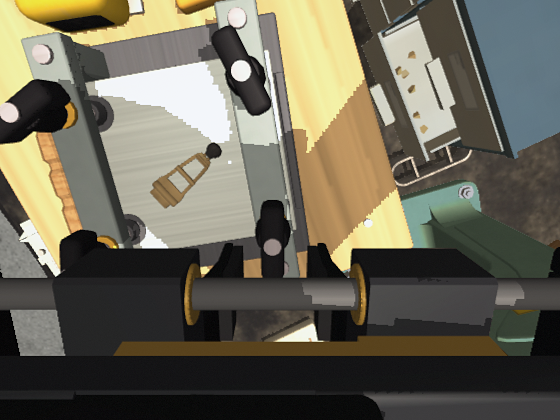

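View pics/t8.png

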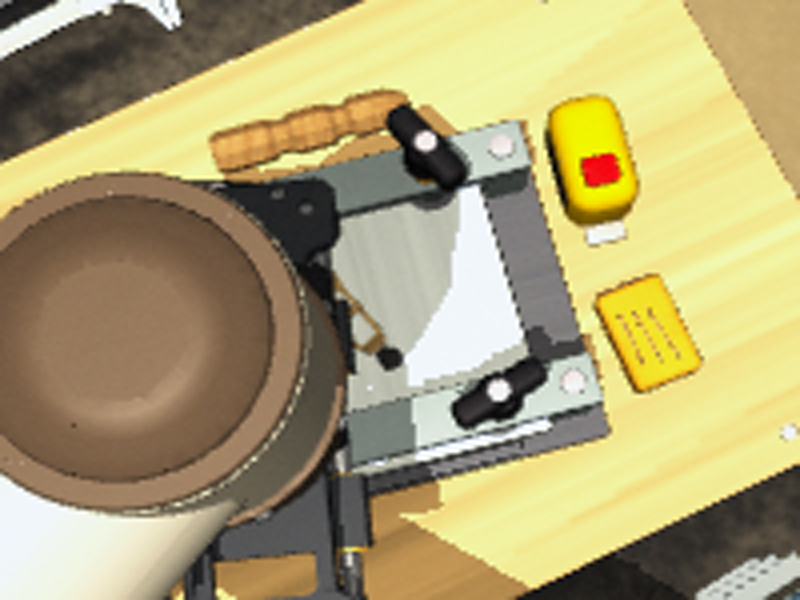

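```bash
python3 - <<'E'
from fit import *
c0=C["top"]; c1=pickle.load(open("t8.pkl","rb"))
def tf(c,k,psi,z):
    x,y=K[k]; u,v=proj(c,(x,y,z+.02)); win=(int(u)-18,int(v)-18,36,36)
    g=c["frame"][win[1]:win[1]+36,win[0]:win[0]+36].max(2).astype(float)
    o=np.clip((95-g)/50,0,1); yy,xx=np.mgrid[0:36,0:36]
    uu,vv=proj(c,(x,y,z+.033)); w=((xx-18)**2+(yy-18)**2<16**2)&((xx+win[0]-uu)**2+(yy+win[1]-vv)**2>4.5**2)
    cost=lambda p:(np.abs(mask(c,p[0],p[1],z,p[2],win=win)-o)*w).sum()
    b=None
    for d in (-12,-6,0,6,12):
        q=np.array([x,y,np.radians(psi+d)]); r=minimize(cost,q,method="Nelder-Mead",options=dict(initial_simplex=np.array([q]+[q+e for e in np.diag([.002,.002,.08])])))
        if b is None or r.fun<b.fun:b=r
    return b.fun.round(1),b.x[:2].round(4),np.degrees(b.x[2]).round(1)
for k,p in (('a_UL',-46.3),('b_UR',-99.5),('c_LR',-28.5),('d_LL',-85)): print("before",k,tf(c0,k,p,.249))
for k,p in (('b_UR',-140),('c_LR',-60)): print("after",k,tf(c1,k,p,.2465))
E
```

```text
before a_UL (np.float64(68.4), array([0.5829, 0.3663]), np.float64(-49.6))
before b_UR (np.float64(70.6), array([0.6081, 0.2729]), np.float64(-101.2))
before c_LR (np.float64(52.4), array([0.4879, 0.2411]), np.float64(-29.4))
before d_LL (np.float64(64.1), array([0.463 , 0.3349]), np.float64(-87.5))
after b_UR (np.float64(56.6), array([0.6063, 0.2725]), np.float64(-143.6))
after c_LR (np.float64(62.5), array([0.4881, 0.2406]), np.float64(-55.9))
```

```bash
cd .;
python3 -m jog '[[-0.02,-0.03,0.8,0,0,0.2],[-0.02,-0.03,0.8,0,0,0.3],[-0.02,-0.03,0.8,0,0,0.2],[-0.02,-0.03,0.7,0,0,0.3],[-0.02,-0.03,0.4,0,0,0.2]]' 2.4 >/dev/null
python3 st.py
python3 -m jog '[[0,0,0,0,0,0],[0,0,0,0,0,0],[0,0,0,0,0,0],[0,0,0,0,0,0],[0,0,0,0,0,0]]' 0 >/dev/null
python3 st.py
```

```text
t 22.88 [  0.4645   0.3339   0.2684 -86.228 ] F [-0.9 -0.3 -0.6] M [0.095 0.119 0.003] g 2.42 j6 -48.14 e6 0.016
t 23.3 [  0.4641   0.3342   0.2699 -86.1448] F [-0.7 -0.  -5.7] M [-0.079  0.035  0.011] g 1.53 j6 -48.1 e6 -0.001
```

```bash
cd .;
python3 -m jog '[[0,0,0,0,0,0],[0,0,-0.15,0,0,0],[0,0,-0.1,0,0,0],[0,0,0,0,0,0],[0,0,0,0,0,0]]' 2 >/dev/null
python3 st.py
python3 -m jog '[[0,0,0,0,0,0],[0,0,0,0,0,0],[0,0,0,0,0,0],[0,0,0,0,0,0],[0,0,0,0,0,0]]' 0 >/dev/null
python3 st.py
python3 -m jog '[[0,0,0,0,0,1.2],[0,0,0.01,0,0,1.2],[0,0,0.01,0,0,1.2],[0,0,0.01,0,0,1.2],[0,0,0.01,0,0,1.2]]' >/dev/null
python3 st.py
python3 -m jog '[[0,0,0.01,0,0,1.2],[0,0,0.01,0,0,1.2],[0,0,0.01,0,0,1.2],[0,0,0.01,0,0,1.2],[0,0,0.01,0,0,1.2]]' >/dev/null
python3 st.py
```

```text
t 23.72 [  0.465    0.3349   0.2744 -86.1176] F [ 0.5 -0.2  0.3] M [0.031 0.08  0.028] g 2.01 j6 -48.09 e6 0.0
t 24.13 [  0.4643   0.3346   0.2736 -86.0917] F [-2.6 -0.4  3.5] M [0.074 0.982 0.236] g 1.35 j6 -48.08 e6 -0.212
t 24.55 [  0.4644   0.3345   0.2732 -92.2363] F [-3.8 -0.6  6.1] M [0.11  1.409 0.221] g 1.34 j6 -54.21 e6 -0.107
t 24.97 [  0.4644   0.3346   0.2727 -98.2344] F [-3.5  0.7  4.7] M [0.139 1.418 0.28 ] g 1.36 j6 -60.21 e6 -0.107
```

```bash
cd .;
python3 -m jog '[[0,0,0.01,0,0,1.2],[0,0,0.01,0,0,1.2],[0,0,0.01,0,0,1.2],[0,0,0.01,0,0,1.2],[0,0,0.01,0,0,1.2]]' >/dev/null
python3 st.py
python3 -m jog '[[0,0,0.01,0,0,1.2],[0,0,0.01,0,0,1.2],[0,0,0.01,0,0,1.2],[0,0,0.01,0,0,1.2],[0,0,0.01,0,0,1.2]]' >/dev/null
python3 st.py
```

```text
t 25.38 [   0.4644    0.3346    0.2723 -104.2343] F [-4.1  0.1  6.4] M [0.126 1.417 0.295] g 1.38 j6 -66.21 e6 -0.106
t 25.8 [   0.4645    0.3346    0.2719 -110.2351] F [-4.6  0.8  6.4] M [0.146 1.462 0.289] g 1.37 j6 -72.21 e6 -0.105
```

```bash
cd .;
python3 -m jog '[[0,0,0.01,0,0,1.2],[0,0,0.01,0,0,1.2],[0,0,0.01,0,0,1.2],[0,0,0.01,0,0,1.2],[0,0,0.01,0,0,1.2]]' >/dev/null
python3 st.py
python3 -m jog '[[0,0,0.01,0,0,1.2],[0,0,0.01,0,0,1.2],[0,0,0.01,0,0,1.2],[0,0,0.01,0,0,1.2],[0,0,0.01,0,0,1.2]]' >/dev/null
python3 st.py
```

```text
t 26.22 [   0.4644    0.3346    0.2715 -116.2325] F [-5.3  0.6  6.3] M [0.097 1.415 0.273] g 1.38 j6 -78.21 e6 -0.104
t 26.63 [   0.4645    0.3346    0.271  -122.2319] F [-4.3 -1.   6.6] M [0.13  1.492 0.311] g 1.34 j6 -84.21 e6 -0.103
```

```bash
cd .;
python3 -m jog '[[0,0,0.01,0,0,1.2],[0,0,0.01,0,0,1.2],[0,0,0.01,0,0,1.2],[0,0,0.01,0,0,1.2],[0,0,0.01,0,0,1.2]]' >/dev/null
python3 st.py
python3 -m jog '[[0,0,0.01,0,0,1.2],[0,0,0.01,0,0,1.2],[0,0,0.01,0,0,1.2],[0,0,0.01,0,0,1.2],[0,0,0.01,0,0,1.2]]' >/dev/null
python3 st.py
```

```text
t 27.05 [   0.4645    0.3346    0.2706 -128.228 ] F [-4.8  0.2  7. ] M [0.11  1.566 0.241] g 1.38 j6 -90.21 e6 -0.102
t 27.47 [   0.4645    0.3346    0.2702 -134.2267] F [-4.9  0.6  6.6] M [0.158 1.597 0.23 ] g 1.35 j6 -96.21 e6 -0.108
```

```bash
cd .;
python3 -m jog '[[0,0,0.01,0,0,1.2],[0,0,0.01,0,0,1.2],[0,0,0.01,0,0,1.2],[0,0,0.01,0,0,1.2],[0,0,0.01,0,0,1.2]]' >/dev/null
python3 st.py
```

```text
t 27.88 [   0.4645    0.3346    0.2699 -140.2201] F [-4.7 -0.   7.4] M [0.052 1.581 0.333] g 1.34 j6 -102.2 e6 -0.134
```

```bash
cd .;
python3 -m jog '[[0,0,0.01,0,0,1],[0,0,0.01,0,0,1],[0,0,0.01,0,0,1],[0,0,0.01,0,0,1],[0,0,0.01,0,0,1]]' >/dev/null
python3 st.py
python3 -m jog '[[0,0,0,0,0,0],[0,0,-0.6,0,0,0],[0,0,-1.0,0,0,0],[0,0,-1.0,0,0,0],[0,0,-0.6,0,0,0]]' 3.2 >/dev/null
python3 st.py
python3 - <<'E'
from plan import *
import pickle
c=capture("top"); pickle.dump(c,open("t9.pkl","wb"));cv2.imwrite("pics/t9.png",cv2.resize(c["frame"][150:310,170:370,::-1],None,fx=4,fy=3.75,interpolation=cv2.INTER_CUBIC)) 
c=capture("wrist"); pickle.dump(c,open("w9.pkl","wb"));cv2.imwrite("pics/w9.png",c["frame"][:,:,::-1]) 
print(plan(cur(),(.5840,.3656,.305,-94),10))
E
```

```text
t 28.3 [   0.4645    0.3346    0.2696 -145.2021] F [-6.1 -0.5  9.3] M [0.058 1.663 0.38 ] g 1.34 j6 -107.19 e6 -0.188
t 28.72 [   0.4654    0.3347    0.302  -145.1639] F [0.4 0.5 0.8] M [0.041 0.034 0.023] g 3.09 j6 -107.12 e6 -0.004
[-0.92099559 -0.87028436 -0.02913287  0.          0.         -5.11515951]
```

View pics/t9.png

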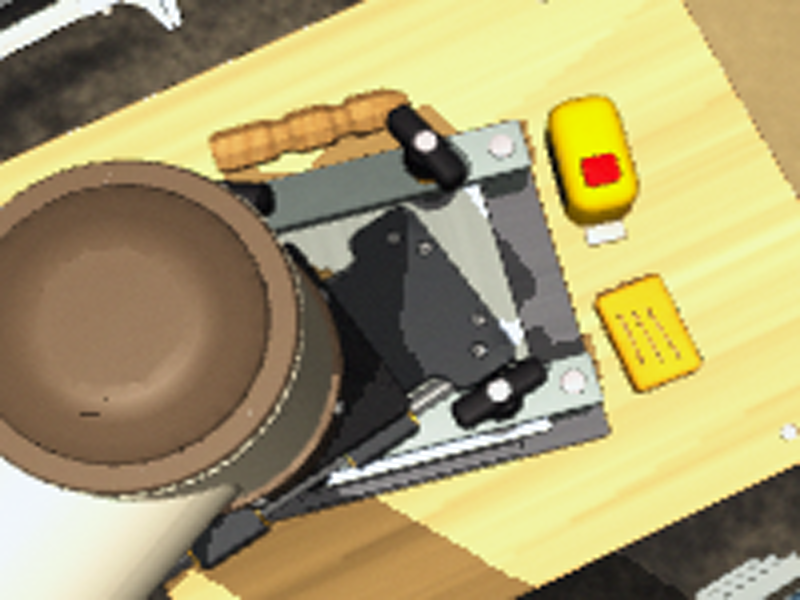

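View pics/w9.png

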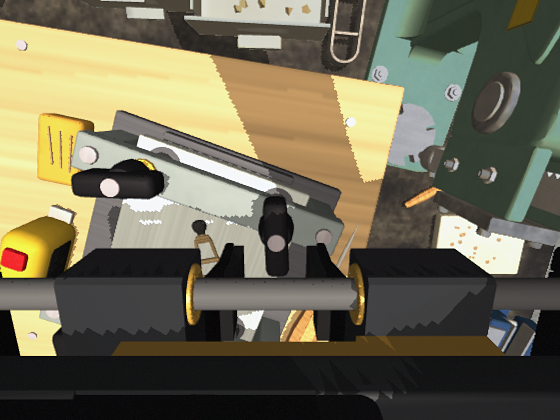

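```bash
cd .;
python3 -m jog '[[-0.92,-0.87,0,0,0,-5.1],[-0.92,-0.87,0,0,0,-5.1],[-0.92,-0.87,0,0,0,-5.1],[-0.92,-0.87,0,0,0,-5.1],[-0.92,-0.87,0,0,0,-5.1]]' >/dev/null
python3 -m jog '[[-0.92,-0.87,0,0,0,-5.1],[-0.92,-0.87,0,0,0,-5.1],[-0.92,-0.87,0,0,0,-5.1],[-0.92,-0.87,0,0,0,-5.1],[-0.92,-0.87,0,0,0,-5.1]]' >/dev/null
python3 - <<'E'
from plan import *
import pickle
c=capture("wrist"); pickle.dump(c,open("w10.pkl","wb"));cv2.imwrite("pics/w10.png",c["frame"][:,:,::-1]) 
from wfit import wfit
print(wfit(c,.583,.3662,.2455,-91),sense()["time_s"])
cc=cur(); print(np.round(cc,4),plan(cc,(.5843,.3654,.2705,-91),5))
E
```

```text
(np.float64(129.7), array([0.583 , 0.3698]), np.float64(-92.3), np.float64(0.2326)) 29.7
[  0.5852   0.3662   0.2986 -93.7292] [ 0.01723004  0.0174852   0.5622282   0.          0.         -0.54584885]
```

View pics/w10.png

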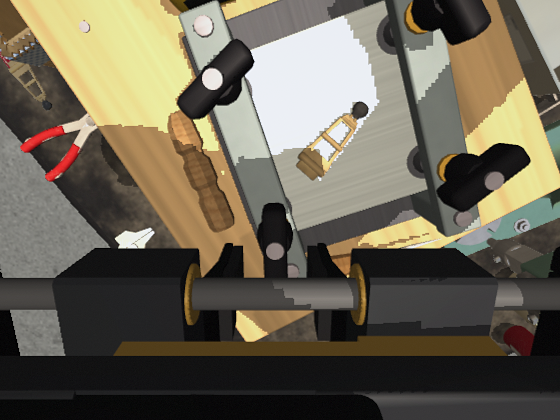

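```bash
cd .;
python3 -m jog '[[0.02,0.02,0.6,0,0,-0.4],[0.02,0.02,0.6,0,0,-0.4],[0.02,0.02,0.6,0,0,-0.4],[0.02,0.02,0.5,0,0,-0.3],[0,0,0.3,0,0,-0.2]]' 2.2 >/dev/null
python3 st.py
python3 -m jog '[[0,0,0,0,0,0],[0,0,0,0,0,0],[0,0,0,0,0,0],[0,0,0,0,0,0],[0,0,0,0,0,0]]' 0 >/dev/null
python3 st.py
```

```text
t 30.12 [  0.5816   0.3637   0.2733 -92.427 ] F [-0.3 -0.7 -0.1] M [-0.038  0.115 -0.034] g 2.26 j6 -47.91 e6 -0.019
t 30.53 [  0.5833   0.3641   0.2744 -92.4581] F [ 5.3 -1.  -2.6] M [-0.265 -1.496  0.043] g 1.32 j6 -47.91 e6 -0.033
```

```bash
cd .;
python3 -m jog '[[0,0,0,0,0,0],[0,0,0.2,0,0,0],[0,0,0.15,0,0,0],[0,0,0,0,0,0],[0,0,0,0,0,0]]' 2 >/dev/null
python3 st.py
python3 -m jog '[[0,0,0,0,0,0],[0,0,0,0,0,0],[0,0,0,0,0,0],[0,0,0,0,0,0],[0,0,0,0,0,0]]' 0 >/dev/null
python3 st.py
```

```text
t 30.95 [  0.5819   0.3643   0.2708 -92.41  ] F [-0.8 -0.  -0.9] M [ 0.042  0.044 -0.009] g 1.98 j6 -47.91 e6 -0.001
t 31.37 [  0.5834   0.3643   0.271  -92.4441] F [ 5.5 -0.3 -1.2] M [ 0.01  -1.513  0.014] g 1.35 j6 -47.9 e6 -0.052
```

```bash
cd .;
python3 -m jog '[[0,0,0,0,0,1.2],[0,0,0.01,0,0,1.2],[0,0,0.01,0,0,1.2],[0,0,0.01,0,0,1.2],[0,0,0.01,0,0,1.2]]' >/dev/null
python3 st.py
python3 -m jog '[[0,0,0.01,0,0,1.2],[0,0,0.01,0,0,1.2],[0,0,0.01,0,0,1.2],[0,0,0.01,0,0,1.2],[0,0,0.01,0,0,1.2]]' >/dev/null
python3 st.py
python3 -m jog '[[0,0,0.01,0,0,1.2],[0,0,0.01,0,0,1.2],[0,0,0.01,0,0,1.2],[0,0,0.01,0,0,1.2],[0,0,0.01,0,0,1.2]]' >/dev/null
python3 st.py
```

```text
t 31.78 [  0.5832   0.3643   0.2708 -98.4479] F [ 5.1 -0.  -1.1] M [-1.000e-03 -1.398e+00  3.450e-01] g 1.34 j6 -53.92 e6 -0.189
t 32.2 [   0.583     0.3644    0.2705 -104.4743] F [5.1 1.  0.5] M [ 0.047 -1.397  0.355] g 1.38 j6 -59.95 e6 -0.241
t 32.62 [   0.5828    0.3645    0.2702 -110.5087] F [5.1 0.9 2.2] M [ 0.051 -1.415  0.383] g 1.35 j6 -66.0 e6 -0.275
```

```bash
cd .;
python3 - <<'E'
from plan import *
for i in range(6):
    c=capture("wrist"); s=sense(); print(round(s["time_s"],3),np.round(s["moment"],3)[2],round(s["effort"][5],3),round(cur()[3],2))
import pickle; pickle.dump(c,open("w11.pkl","wb")); cv2.imwrite("pics/w11.png",cv2.resize(c["frame"][150:360,150:410,::-1],None,fx=3,fy=2.85))
E
```

```text
32.667 0.392 -0.483 -110.56
32.717 0.437 -0.489 -110.46
32.767 0.43 -0.42 -110.45
32.817 0.339 -0.405 -110.44
32.867 0.42 -0.402 -110.44
32.917 0.364 -0.402 -110.44
```

View pics/w11.png

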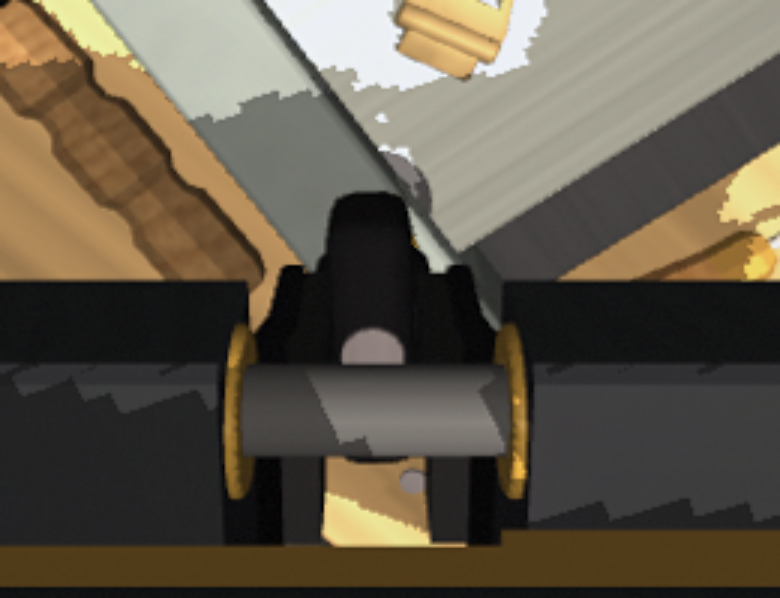

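```bash
cd .;
python3 -m jog '[[0,0,0,0,0,1.2],[0,0,0.01,0,0,1.2],[0,0,0.01,0,0,1.2],[0,0,0.01,0,0,1.2],[0,0,0.01,0,0,1.2]]' >/dev/null
python3 st.py
python3 -m jog '[[0,0,0.01,0,0,0.5],[0,0,0.01,0,0,0.5],[0,0,0.01,0,0,0.5],[0,0,0,0,0,0.5],[0,0,0,0,0,0.2]]' >/dev/null
python3 st.py
```

```text
t 33.33 [   0.5827    0.3645    0.2699 -116.5177] F [4.7 1.2 5. ] M [ 0.251 -1.335  0.456] g 1.34 j6 -72.01 e6 -0.311
t 33.75 [   0.5826    0.3645    0.2698 -118.6507] F [5.3 0.5 5.9] M [ 0.256 -1.223  0.506] g 1.37 j6 -74.15 e6 -0.478
```

```bash
cd .;
python3 -m jog '[[0,0,0,0,0,0],[0,0,-0.6,0,0,0],[0,0,-1.0,0,0,0],[0,0,-1.0,0,0,0],[0,0,-0.6,0,0,0]]' 3.2 >/dev/null
python3 st.py
python3 - <<'E'
from plan import *
print(plan(cur(),(.4876,.2425,.302,-57.5),10).round(3))
E
```

```text
t 34.17 [   0.582     0.3642    0.302  -118.6401] F [-0.3  0.5  0.4] M [0.082 0.06  0.048] g 3.05 j6 -74.13 e6 -0.005
[ 1.296  0.964 -0.     0.     0.    -6.114]
```

```bash
cd .;
python3 -m jog '[[1.3,0.96,0,0,0,-6.1],[1.3,0.96,0,0,0,-6.1],[1.3,0.96,0,0,0,-6.1],[1.3,0.96,0,0,0,-6.1],[1.3,0.96,0,0,0,-6.1]]' >/dev/null
python3 -m jog '[[1.3,0.96,0,0,0,-6.1],[1.3,0.96,0,0,0,-6.1],[1.3,0.96,0,0,0,-6.1],[1.3,0.96,0,0,0,-6.1],[1.3,0.96,0,0,0,-6.1]]' >/dev/null
python3 - <<'E'
from plan import *
import pickle
for i in range(3):
    c=capture("wrist"); cc=cur(); print(np.round(cc,4))
pickle.dump(c,open("w12.pkl","wb"));cv2.imwrite("pics/w12.png",c["frame"][:,:,::-1]) 
from wfit import wfit
print(wfit(c,.4878,.2417,.247,-57),sense()["time_s"])
cc=cur(); print(np.round(cc,4),plan(cc,(.4877,.243,.2715,-57),5).round(3))
E
```

```text
[  0.4867   0.2391   0.3018 -57.1885]
[  0.4874   0.2405   0.3018 -57.6738]
[  0.4879   0.2415   0.3016 -57.7789]
(np.float64(76.2), array([0.4848, 0.2447]), np.float64(-57.1), np.float64(0.2333)) 35.15
[  0.4879   0.2415   0.3016 -57.7789] [-0.027 -0.013  0.602  0.     0.    -0.156]
```

View pics/w12.png

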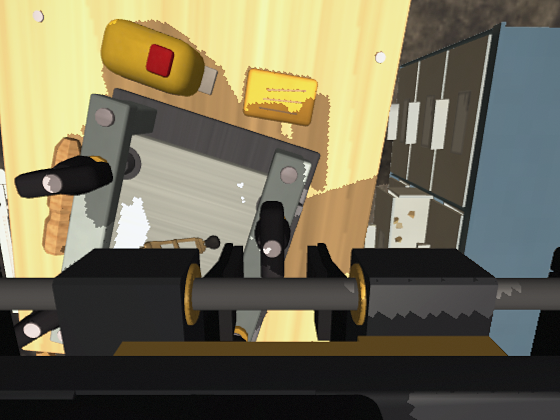

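```bash
cd .;
python3 -m jog '[[0,0,0.7,0,0,0.0],[0,0,0.7,0,0,0],[0,0,0.7,0,0,0],[0,0,0.6,0,0,0],[0,0,0.3,0,0,0]]' 2.2 >/dev/null
python3 st.py
python3 -m jog '[[0,0,0,0,0,0],[0,0,0,0,0,0],[0,0,0,0,0,0],[0,0,0,0,0,0],[0,0,0,0,0,0]]' 0 >/dev/null
python3 st.py
```

```text
t 35.57 [  0.4877   0.2421   0.2687 -57.6309] F [-1.1 -0.3  0.1] M [0.007 0.131 0.03 ] g 2.25 j6 -11.08 e6 -0.002
t 35.98 [  0.4883   0.2422   0.2705 -57.6283] F [ 1.2  0.4 -2.5] M [ 0.072 -0.17   0.119] g 1.36 j6 -11.05 e6 -0.062
```

```bash
cd .;
python3 -m jog '[[0,0,0,0,0,1.2],[0,0,0.01,0,0,1.2],[0,0,0.01,0,0,1.2],[0,0,0.01,0,0,1.2],[0,0,0.01,0,0,1.2]]' >/dev/null
python3 st.py
python3 -m jog '[[0,0,0.01,0,0,1.2],[0,0,0.01,0,0,1.2],[0,0,0.01,0,0,1.2],[0,0,0.01,0,0,1.2],[0,0,0.01,0,0,1.2]]' >/dev/null
python3 st.py
python3 -m jog '[[0,0,0.01,0,0,1.2],[0,0,0.01,0,0,1.2],[0,0,0.01,0,0,1.2],[0,0,0.01,0,0,1.2],[0,0,0.01,0,0,1.2]]' >/dev/null
python3 st.py
```

```text
t 36.4 [  0.4883   0.2422   0.2703 -63.7223] F [ 1.1  0.8 -2.2] M [ 0.123 -0.224  0.442] g 1.36 j6 -17.16 e6 -0.238
t 36.82 [  0.4884   0.2422   0.27   -69.7367] F [ 0.9  0.8 -0.1] M [ 0.239 -0.196  0.45 ] g 1.35 j6 -23.17 e6 -0.279
t 37.23 [  0.4885   0.2423   0.2697 -75.7347] F [1.  1.2 1.9] M [ 0.317 -0.045  0.466] g 1.38 j6 -29.17 e6 -0.316
```

```bash
cd .;
python3 -m jog '[[0,0,0.01,0,0,1.2],[0,0,0.01,0,0,1.2],[0,0,0.01,0,0,1.2],[0,0,0.01,0,0,1.2],[0,0,0.01,0,0,1.2]]' >/dev/null
python3 st.py
python3 -m jog '[[0,0,0.01,0,0,0.5],[0,0,0.01,0,0,0.5],[0,0,0,0,0,0.5],[0,0,0,0,0,0.2],[0,0,0,0,0,0]]' >/dev/null
python3 st.py
python3 -m jog '[[0,0,0,0,0,0],[0,0,-0.6,0,0,0],[0,0,-1.0,0,0,0],[0,0,-1.0,0,0,0],[0,0,-0.6,0,0,0]]' 3.2 >/dev/null
python3 st.py
python3 - <<'E'
from plan import *
print(plan(cur(),(.607,.272,.302,-142.5),15).round(3))
E
```

```text
t 37.65 [  0.4885   0.2423   0.2694 -81.7309] F [0.1 0.5 4.3] M [0.25  0.076 0.515] g 1.36 j6 -35.17 e6 -0.348
t 38.07 [  0.4885   0.2423   0.2693 -83.3465] F [1.  1.  6.2] M [0.298 0.121 0.527] g 1.38 j6 -36.79 e6 -0.545
t 38.48 [  0.4886   0.2421   0.3021 -83.3622] F [0.2 0.1 0.5] M [-0.02   0.085 -0.03 ] g 3.09 j6 -36.78 e6 -0.005
[-4.900e-01 -6.960e-01  1.000e-03  0.000e+00  0.000e+00  3.943e+00]
```

```bash
cd .;
python3 -m jog '[[-0.7,-1.06,0,0,0,5.9],[-0.7,-1.06,0,0,0,5.9],[-0.7,-1.06,0,0,0,5.9],[-0.7,-1.06,0,0,0,5.9],[-0.7,-1.06,0,0,0,5.9]]' >/dev/null
python3 -m jog '[[-0.7,-1.06,0,0,0,5.9],[-0.7,-1.06,0,0,0,5.9],[-0.7,-1.06,0,0,0,5.9],[-0.7,-1.06,0,0,0,5.9],[-0.7,-1.06,0,0,0,5.9]]' >/dev/null
python3 - <<'E'
from plan import *
import pickle
for i in range(3):
    c=capture("wrist"); cc=cur(); print(np.round(cc,4))
pickle.dump(c,open("w13.pkl","wb"));cv2.imwrite("pics/w13.png",c["frame"][:,:,::-1]) 
from wfit import wfit
print(wfit(c,.6074,.2725,.246,-142.7),sense()["time_s"])
cc=cur(); print(np.round(cc,4),plan(cc,(.607,.272,.2705,-142.5),5).round(3))
E
```

```text
[   0.6088    0.27      0.3002 -142.9161]
[   0.6076    0.2702    0.3    -142.4674]
[   0.6068    0.2704    0.3001 -142.3118]
(np.float64(129.5), array([0.6111, 0.2758]), np.float64(-140.6), np.float64(0.23)) 39.4667
[   0.6068    0.2704    0.3001 -142.3118] [-0.024  0.023  0.593  0.     0.     0.038]
```

View pics/w13.png

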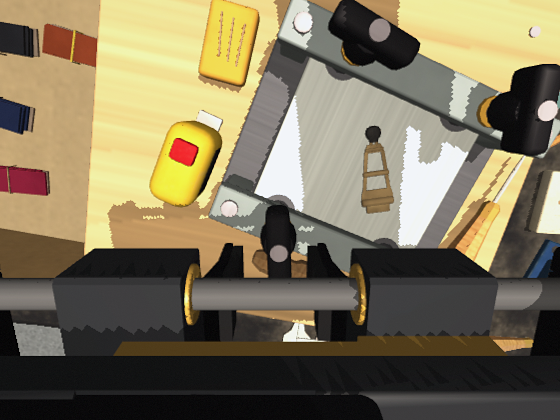

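```bash
cd .;
python3 -m jog '[[-0.02,0.03,0.7,0,0,0.0],[-0.02,0.03,0.7,0,0,0],[-0.02,0.03,0.6,0,0,0],[-0.02,0.03,0.5,0,0,0],[0,0.02,0.3,0,0,0]]' 2.2 >/dev/null
python3 st.py
python3 -m jog '[[0,0,0,0,0,0],[0,0,0,0,0,0],[0,0,0,0,0,0],[0,0,0,0,0,0],[0,0,0,0,0,0]]' 0 >/dev/null
python3 st.py
```

```text
t 39.88 [   0.6054    0.2722    0.2714 -142.2875] F [ 0.3 -0.2 -0. ] M [ 0.033  0.011 -0.019] g 2.24 j6 -90.42 e6 0.004
t 40.3 [   0.6062    0.272     0.2725 -142.3122] F [ 0.5 -2.1 -1.9] M [-0.345 -0.265  0.243] g 1.36 j6 -90.4 e6 -0.231
```

```bash
cd .;
python3 -m jog '[[0,0,0.02,0,0,1.2],[0,0,0.02,0,0,1.2],[0,0,0.02,0,0,1.2],[0,0,0.02,0,0,1.2],[0,0,0.02,0,0,1.2]]' >/dev/null
python3 st.py
python3 -m jog '[[0,0,0.01,0,0,1.2],[0,0,0.01,0,0,1.2],[0,0,0.01,0,0,1.2],[0,0,0.01,0,0,1.2],[0,0,0.01,0,0,1.2]]' >/dev/null
python3 st.py
python3 -m jog '[[0,0,0.01,0,0,1.2],[0,0,0.01,0,0,1.2],[0,0,0.01,0,0,1.2],[0,0,0.01,0,0,1.2],[0,0,0.01,0,0,1.2]]' >/dev/null
python3 st.py
```

```text
t 40.72 [   0.6062    0.2722    0.2722 -148.4306] F [ 0.1 -0.8  2.2] M [-0.478  0.079  0.4  ] g 1.35 j6 -96.54 e6 -0.232
t 41.13 [   0.6062    0.2724    0.2719 -154.427 ] F [-1.3 -0.7  5.6] M [-0.305  0.573  0.461] g 1.36 j6 -102.54 e6 -0.269
t 41.55 [   0.6062    0.2725    0.2716 -160.4116] F [-2.3 -1.3  6.8] M [-0.086  0.764  0.476] g 1.36 j6 -108.53 e6 -0.318
```

```bash
cd .;
python3 -m jog '[[0,0,0.01,0,0,1.2],[0,0,0.01,0,0,1.2],[0,0,0.01,0,0,1.2],[0,0,0.01,0,0,0.9],[0,0,0,0,0,0]]' >/dev/null
python3 st.py
python3 -m jog '[[0,0,0,0,0,0],[0,0,-0.6,0,0,0],[0,0,-1.0,0,0,0],[0,0,-1.0,0,0,0],[0,0,-0.6,0,0,0]]' 3.2 >/dev/null
python3 st.py
python3 - <<'E'
from plan import *
print(plan(cur(),(.4645,.3346,.302,-145),10).round(3))
E
```

```text
t 41.97 [   0.6061    0.2727    0.2714 -164.87  ] F [-4.1 -1.7  6.7] M [-0.051  0.84   0.56 ] g 1.39 j6 -113.0 e6 -0.581
t 42.38 [   0.6068    0.2725    0.3039 -164.8616] F [-0.5  0.8  0.3] M [ 0.078  0.026 -0.037] g 3.05 j6 -112.96 e6 -0.005
[ 1.051  1.153  0.019  0.     0.    -1.986]
```

```bash
cd .;
python3 -m jog '[[1.05,1.15,0,0,0,-2],[1.05,1.15,0,0,0,-2],[1.05,1.15,0,0,0,-2],[1.05,1.15,0,0,0,-2],[1.05,1.15,0,0,0,-2]]' >/dev/null
python3 -m jog '[[1.05,1.15,0,0,0,-2],[1.05,1.15,0,0,0,-2],[1.05,1.15,0,0,0,-2],[1.05,1.15,0,0,0,-2],[1.05,1.15,0,0,0,-2]]' >/dev/null
python3 - <<'E'
from plan import *
import pickle
for i in range(3):
    c=capture("wrist"); cc=cur(); print(np.round(cc,4))
pickle.dump(c,open("w14.pkl","wb"));cv2.imwrite("pics/w14.png",c["frame"][:,:,::-1]) 
from wfit import wfit
print(wfit(c,.4634,.3347,.245,-145),sense()["time_s"])
cc=cur(); print(np.round(cc,4),plan(cc,(.4645,.3346,.2695,-145),5).round(3))
E
```

```text
[   0.4603    0.3345    0.3026 -144.4612]
[   0.4617    0.3344    0.3028 -144.588 ]
[   0.4627    0.3343    0.3028 -144.6767]
(np.float64(211.8), array([0.4669, 0.3366]), np.float64(-143.2), np.float64(0.2291)) 43.3667
[   0.4627    0.3343    0.3028 -144.6767] [-0.032 -0.016  0.666  0.     0.     0.065]
```

View pics/w14.png

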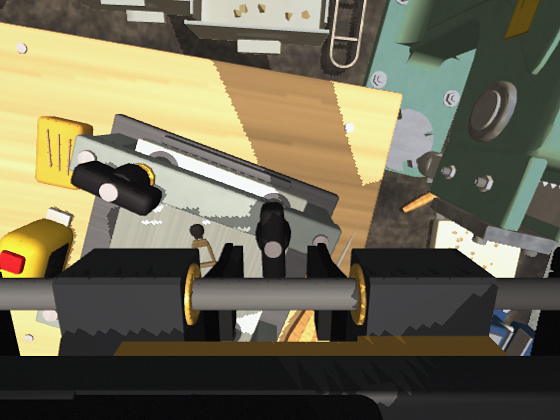

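```bash
cd .;
python3 -m jog '[[0,0,0.8,0,0,0.0],[0,0,0.8,0,0,0],[0,0,0.7,0,0,0],[0,0,0.6,0,0,0],[0,0,0.4,0,0,0]]' 2.2 >/dev/null
python3 st.py
python3 -m jog '[[0,0,0,0,0,0],[0,0,0,0,0,0],[0,0,0,0,0,0],[0,0,0,0,0,0],[0,0,0,0,0,0]]' 0 >/dev/null
python3 st.py
```

```text
t 43.78 [   0.464     0.3333    0.2674 -144.8755] F [-1.4 -0.1  0.1] M [-0.028  0.059  0.023] g 2.23 j6 -106.8 e6 0.0
t 44.2 [   0.4637    0.334     0.2687 -144.7982] F [-1.2  2.4 -3.9] M [0.376 0.044 0.263] g 1.4 j6 -106.77 e6 -0.261
```

```bash
cd .;
python3 -m jog '[[0,0,0,0,0,1.2],[0,0,0,0,0,1.2],[0,0,0.01,0,0,1.2],[0,0,0.01,0,0,1.2],[0,0,0.01,0,0,1.2]]' >/dev/null
python3 st.py
python3 -m jog '[[0,0,0.01,0,0,1.2],[0,0,0.01,0,0,1.2],[0,0,0.01,0,0,1.2],[0,0,0.01,0,0,1.2],[0,0,0.01,0,0,1.2]]' >/dev/null
python3 st.py
python3 -m jog '[[0,0,0.01,0,0,1.2],[0,0,0.01,0,0,1.2],[0,0,0.01,0,0,1.2],[0,0,0.01,0,0,1.2],[0,0,0.01,0,0,1.2]]' >/dev/null
python3 st.py
```

```text
t 44.62 [   0.4637    0.334     0.2685 -150.9323] F [-0.5  2.6 -5. ] M [0.714 0.263 0.426] g 1.36 j6 -112.91 e6 -0.227
t 45.03 [   0.4638    0.334     0.2682 -156.9394] F [-1.4  3.3 -5.6] M [1.051 0.68  0.424] g 1.38 j6 -118.91 e6 -0.269
t 45.45 [   0.4638    0.334     0.268  -162.9334] F [-3.5  3.8 -4.7] M [1.154 1.038 0.479] g 1.39 j6 -124.91 e6 -0.312
```

```bash
cd .;
python3 -m jog '[[0,0,0.01,0,0,1.3],[0,0,0.01,0,0,1.3],[0,0,0.01,0,0,1.3],[0,0,0.01,0,0,1.3],[0,0,0.01,0,0,1.3]]' >/dev/null
python3 st.py
python3 - <<'E'
from plan import *
c=capture("wrist"); s=sense(); print(s["moment"][2],s["effort"][5],cur()[3])
E
python3 -m jog '[[0,0,0,0,0,0],[0,0,-0.6,0,0,0],[0,0,-1.4,0,0,0],[0,0,-1.4,0,0,0],[0,0,-1.4,0,0,0]]' 4 >/dev/null
python3 st.py
```

```text
t 45.87 [   0.4638    0.334     0.2677 -169.4274] F [-4.6  4.1 -4.3] M [1.17  1.137 0.479] g 1.37 j6 -131.41 e6 -0.341
0.5117569388580481 -0.5701861158013344 -169.47973024607123
t 46.33 [   0.4654    0.3328    0.3182 -169.4653] F [ 0.9  0.  -1. ] M [ 0.049 -0.064  0.023] g 3.67 j6 -131.39 e6 0.001
```

```bash
cd .;
python3 - <<'E'
from plan import *
print(plan(cur(),(.50,0.0,.42,-169),10).round(2))
E
```

```text
[ 0.28 -3.33 -1.02  0.    0.   -0.05]
```

```bash
cd .;
python3 -m jog '[[0.3,-3,-1.5,0,0,0],[0.3,-3,-1.5,0,0,0],[0.3,-3,-1.5,0,0,0],[0.3,-3,-1.5,0,0,0],[0.3,-3,-1.5,0,0,0]]' >/dev/null
python3 -m jog '[[0.3,-3,-0.5,0,0,0],[0.3,-3,-0.5,0,0,0],[0.3,-3,-0.5,0,0,0],[0.3,-3,-0.5,0,0,0],[0.3,-3,-0.5,0,0,0]]' >/dev/null
python3 st.py
python3 - <<'E'
from fit import *
import pickle
c1=capture("top"); pickle.dump(c1,open("t15.pkl","wb")); cv2.imwrite("pics/t15.png",cv2.resize(c1["frame"][150:310,170:370,::-1],None,fx=4,fy=3.75,interpolation=cv2.INTER_CUBIC))
def tf(c,k,psi,z):
    x,y=K[k]; u,v=proj(c,(x,y,z+.02)); win=(int(u)-18,int(v)-18,36,36)
    g=c["frame"][win[1]:win[1]+36,win[0]:win[0]+36].max(2).astype(float)
    o=np.clip((95-g)/50,0,1); yy,xx=np.mgrid[0:36,0:36]
    uu,vv=proj(c,(x,y,z+.033)); w=((xx-18)**2+(yy-18)**2<16**2)&((xx+win[0]-uu)**2+(yy+win[1]-vv)**2>4.5**2)
    cost=lambda p:(np.abs(mask(c,p[0],p[1],z,p[2],win=win)-o)*w).sum()
    b=None
    for d in (-12,-6,0,6,12):
        q=np.array([x,y,np.radians(psi+d)]); r=minimize(cost,q,method="Nelder-Mead",options=dict(initial_simplex=np.array([q]+[q+e for e in np.diag([.002,.002,.08])])))
        if b is None or r.fun<b.fun:b=r
    return b.fun.round(1),b.x[:2].round(4),np.degrees(b.x[2]).round(1)
for k,p in (('a_UL',-117),('b_UR',-164),('c_LR',-82),('d_LL',-168)): print(k,"hand",p,tf(c1,k,p,.2445))
E
```

```text
t 47.17 [ 4.901000e-01  3.030000e-02  4.181000e-01 -1.694925e+02] F [0.4 0.4 0.1] M [ 0.028 -0.012  0.013] g 3.98 j6 -102.15 e6 -0.494
a_UL hand -117 (np.float64(67.8), array([0.5825, 0.3652]), np.float64(-117.8))
b_UR hand -164 (np.float64(42.6), array([0.6071, 0.2729]), np.float64(-161.4))
c_LR hand -82 (np.float64(165.8), array([0.4861, 0.2408]), np.float64(-90.0))
d_LL hand -168 (np.float64(53.4), array([0.4619, 0.3336]), np.float64(-164.0))
```

View pics/t15.png

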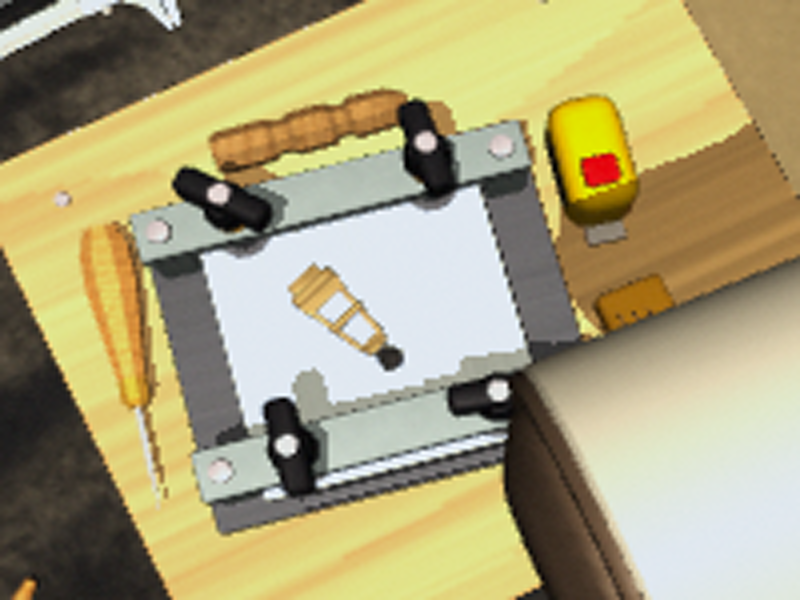

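```bash
python3 - <<'E'
from station import *
import pickle,cv2,numpy as np
a=pickle.load(open("c0.pkl","rb"))["top"]["frame"].astype(int); b=pickle.load(open("t15.pkl","rb"))["frame"].astype(int)
s=sense(); print(s["time_s"],s["joint_velocities"],s["gripper_width"])
print(finish_job())
E
```

```text
47.2167 [ 3.68289383 -0.09747038 -0.28804178 -1.04011467  2.0081871  -7.35955403] 0.46530139414233784
the job is handed in; nothing more can be done
None
```

I tightened all four knobs in two crosswise passes (a, c, b, d, then the same again), letting go after each one. I handed the job in at 47.2 s, with the gripper open and clear of the press.

- **First pass:** I felt each touch as a rise in wrist-joint effort. By that reading a, c and d stopped at about 0.2 rad past their touch. On b the fingers slipped on the hub's cone, so I gripped it again higher, on the wing, before going to d. It ended at about 0.2 to 0.25 rad.
- **Second pass:** I turned the knobs until effort and hand angle together put them near 0.65 rad. The two disagree somewhat:

| Knob | By hand angle (rad past touch) | By wrist effort (rad past touch) |
|---|---|---|
| a | about 0.63 | about 0.74 |
| c | about 0.64 | about 0.66 |
| b | about 0.61 | about 0.70 |
| d | about 0.62 | about 0.76 |

- **Last picture from above:** The wing of a is where the hand left it. The wings of b and d look 3 to 5 degrees behind the hand; the fit is good to only 2 or 3 degrees, and if that lag is real they are nearer 0.55 rad. The arm partly hid c, so I could not check it there.
- **Things round the press:** The slicker, tape measure, awl and buckle looked unmoved in that picture. The wax block was partly hidden. I judged this by eye and did not measure it.
- **Which knob is a:** The press looks the same turned half round, so the pictures could not settle which corner is a. I took the far-left one, seen from the robot. If that is wrong, a and c swap names and so do b and d; the crosswise order still holds, but the first knob would have been c.

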